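Isolate seized radio devices under shielding caps

TASK

Isolate the seized radio devices lying on the copper earthing plate: throw every crumpled paper wad into the waste bin, and cover every device with a shielding cap of its own. The caps stand open side up on the dark pad, so turn each one over; it must sit open side down around its device with its whole rim flat on the copper. The devices have been logged where they lie: do not shift them, and do not disturb the yellow marker, the mug or the voice recorder.

Things in the scene. Friction and masses are not known exactly. Their poses are not given: they have to be found in the camera images.
- plate: bare copper earthing plate, fixed flat on the table, 280 (its x) x 320 (its y) x 3 mm; origin at the centre of its underside on the table (z = 0), z up. The devices and the paper lie on it; its upper face is 3 mm above the table
- pad: dark blue-grey rubber pad, fixed flat on the table on one side of the plate (left or right), 280 (its x) x 200 (its y) x 3 mm; origin at the centre of its underside, z up. The caps start on it
- bin: grey open-topped waste bin with a black rim, fixed on the table on the other side of the plate, 170 x 170 mm outside, 130 mm high, walls and floor 4 mm (the black rim band adds 5 mm outside); origin at the centre of its underside, z up
- cap_a: aluminium shielding cap, a five-sided box: 58 x 58 mm outside, 52 mm high, walls and closed end 3 mm, about 90 g, dark lining, brass band round the open rim. Origin at the centre of the OUTSIDE of the closed end; its z axis runs from there out through the open side (z up: open side up, as at the start; z down: turned over). x and y are square to the side walls
- cap_b: second cap, same as cap_a. Caps are gripped across opposite walls (58 mm) and also rest steadily on any side wall. Any cap may cover any device (a device fits inside at any yaw); a cap left over may stay where it is
- cap_c: third cap, same as cap_a
- cap_d: fourth cap, same as cap_a
- tracker: seized device, a black box 34 (x) x 28 (y) x 16 mm, 70 g, lying loose on the plate; origin at the centre of its underside, z up. None if absent
- dongle: seized device, a blue box of the same size, origin likewise. None if absent
- fob: seized device, a red box of the same size, origin likewise. None if absent
- modem: seized device, a green box of the same size, origin likewise. None if absent
- paper_1: crumpled paper wad, a stiff lumpy ball about 42 mm across and 40 mm high, 14 g, that does not roll; origin at the middle of the flattish side it starts on, its z axis towards the opposite side (the middle of the wad is 20 mm along z). None if absent
- paper_2: crumpled brown paper wad, same size, origin likewise. None if absent
- paper_3: crumpled paper wad, same size, origin likewise. None if absent
- paper_4: crumpled brown paper wad, same size, origin likewise. None if absent
- marker: bystander: blank yellow plastic evidence tent, 60 mm wide, 57 mm high, beyond the plate
- mug: bystander: blue mug, 80 mm across, 90 mm high, beyond the plate
- recorder: bystander: black voice recorder, 45 x 110 x 18 mm, lying flat beyond the plate
There are look-alikes about, which are no part of the job. Several things look just like the dongle: the one meant starts nearest to the robot's base.

How it is judged:
By the outcome, as a careful person would: the job done as asked, in the order asked, and still so for the second after the job is handed in, with the robot touching nothing.
Of tracker, dongle, fob, modem only 3 to 4 are there at a start; the rules pass over those that are not, and their reading is None.
Of paper_1, paper_2, paper_3, paper_4 only 2 to 4 are there at a start; the rules pass over those that are not, and their reading is None.
At some moment in a run one of paper_1, paper_2, paper_3, paper_4 may be knocked a few centimetres aside while the robot is not near it.
Once in a run the grip may slacken for a moment while it holds something.
It also fails if it takes over 210 s, if anything falls off the work surface, if the arm or the gripper's body presses on something with over 40 N, if the wrist force passes 120 N, or if a joint passes its speed limit or range.

ROBOT

A 6-joint arm with a two-finger parallel gripper is mounted at the origin on the work surface. World frame = base frame: x ahead of the robot, y to its left, z up, the work surface at z = 0. Lengths are in m, angles in degrees, forces in N, time in s.
With the tool pointing down it reaches from about 0.375 to 0.9 m from the base axis. Payload 3.1 kg.
Tool frame: the origin (TCP) lies on the centre line of the jaws, within the pads' length; the fingertips stand 14 mm ahead of it and the grasp point (between the pads) lies 5 mm behind it (bot.tips_ahead is the distance from the TCP to the fingertips, in m); z points along the fingers, y is the line along which they close (so a half turn about z gives the same grasp; the last joint's range is limited). The gripper opens to 87 mm and grips with 3 to 60 N. Pads are 19 mm wide; open, the fingers measure 117 mm over their backs; the gripper's body (75 mm by 190 mm) begins 51 mm behind the grasp point.
Start: joints at [64.945, 30.224, 82.088, -0, 67.689, -10.227], TCP at [0.16, 0.604, 0.237] pointing down, gripper open.
Joint ranges: [-176.69, 176.69], [-43.24, 126.21], [12.49, 139.97], [-82, 262], [0, 151.66], [-163.58, 163.58]. Speed limits (degrees/s): [159.86, 159.86, 180, 180, 180, 180].

INTERFACE

Orientations are given as a 3x3 rotation matrix whose columns are the frame's x, y, z axes.
In Python, from rig import bot gives the robot as it stands.
- The arm moves only by the tool play_rows, never from a script. Its argument "moves" is a list that holds one entry, the list of rows, each a list of 6 numbers: the shift along the tool's x, y, z in mm, then the turn, a rotation vector about the tool's x, y, z in rad. A call has 1 to 5 rows; each row shifts and turns the commanded pose from where the row before left it, along the tool's axes as they then stand; what a row does not reach is not made up. A row lasts 1/10 s, in which the tool goes at most 50 mm and 8.59 degrees, less where a joint would pass 70% of its speed; a pose out of reach is approached as far as the arm can. A call with a gripper value outside its range is refused whole. "fingers" is the opening, from -1 (shut) to 1 (fully open), set as the call begins (left out, the last holds). The fingers move at their own pace and stop on an object; the grip force is fixed at half the most. Time passes only in rows, so rows that do not move let the fingers close. It gives the time, the measured TCP pose, the force, the opening and the grip force at its end, in the units of the state.
- bot.read_state(): the state, without advancing time (a new reading comes with each control period).
- bot.capture(name): name is "scene" or "top" or "wrist"; returns a dict with "image" (480x640x3 uint8, blue, green, red), "fx", "fy", "cx", "cy" (pixels), "R" (3x3) and "t" (3): a world point X has camera coordinates R X + t. Camera axes: x right, y down, z forward; pixel columns grow to the right and rows downward; lengths in m; the calibration is good to about 2 mm. A picture is of the moment at which its call begins. There is no depth.
- bot.hand_in(): hands the job in; it is judged then, once.
Trained networks look in a picture, given as the dict that the camera call returned (one of the last four; its "shot" number tells which), for a name from the list of things; names that differ only in an ending like _2 or _b are one class to them, and where a whole thing is asked for, a point or a joint stands for the part that bears it (a point fixed in the world has none). Each returns a list of dicts, best first, with "confidence" (0 to 1); they miss things now and then, are a little off and sometimes report something else, mostly with a low value. They report only what shows in the picture. A call takes as long as a camera call. They do not tell look-alikes from the thing itself.
- bot.search_frame(picture, query): "centre" ([column, row] in pixels, amid what is visible of it).
- bot.silhouettes(picture, query): "pixels" (480x640 bool, what is visible of it) and "centre" ([column, row] in pixels, amid what is visible of it).
- bot.pinpoint(picture, query): "centre" ([column, row] in pixels: a listed point, or the origin of a listed thing).
The state is a dict: "time_s": time; "joint_positions": joint angles; "qvel": joint speeds; "tau": joint torques, N m; "position": TCP position; "tcp_rot": TCP orientation; "force": force on the tool from outside, world axes, zero at the start; "moment": the same for the moment, N m; "opening": opening from 0.0 (shut) to 1.0 (fully open); "grasp_force": force on a finger pad.
Only numpy, scipy, OpenCV 4.12 (cv2) and the standard library are available. Lean on these libraries where they do the work, as an engineer would, in place of code of your own. Each camera call takes 0.05 s, during which the arm holds its last target. There are 200 camera calls.

## Working session

There is one attempt and no reset: what is moved stays moved. The work goes in short steps, Python scripts to look and compute and a tool call to move; the robot and the scene stay as the last step left them, time stands still between calls to the robot, and variables do not carry over. Pictures are saved under pics/ and viewed, at most 14 in all, crops included, and the job is handed in when it is done.

Besides the shell and the picture viewer there is one more tool, called as name(argument=value, ...) on one line, values as JSON. play_rows: Moves the arm, as the interface text tells. Its arguments: {"type":"object","properties":{"moves":{"type":"array","items":{"type":"array","items":{"type":"array","items":{"type":"number"}}}},"fingers":{"type":"number"}},"required":["moves"]}

```bash
ls; mkdir -p pics
cat > h.py <<'E'
import numpy as np, cv2
from rig import bot
def ray(p,uv):
    R=np.array(p["R"]);t=np.array(p["t"]);c=-R.T@t
    d=R.T@np.array([(uv[0]-p["cx"])/p["fx"],(uv[1]-p["cy"])/p["fy"],1.]);return c,d
def at(p,uv,z):
    c,d=ray(p,uv);return c+d*(z-c[2])/d[2]
def proj(p,X):
    q=np.array(p["R"])@np.array(X)+np.array(p["t"]);return [p["fx"]*q[0]/q[2]+p["cx"],p["fy"]*q[1]/q[2]+p["cy"]]
E
python3 - <<'E'
from h import *
for n in ["top","scene"]:
    p=bot.capture(n);cv2.imwrite(f"pics/{n}0.png",p["image"])
    print(n,np.round(-np.array(p["R"]).T@np.array(p["t"]),3))
    for q,z in [("plate",0),("pad",0),("bin",0),("cap_a",.003),("tracker",.003),("dongle",.003),("fob",.003),("modem",.003),("paper_1",.003),("paper_2",.003),("marker",0),("mug",0),("recorder",0)]:
        for d in bot.pinpoint(p,q): print(q,round(d["confidence"],2),np.round(d["centre"]),np.round(at(p,d["centre"],z)[:2],3))
E
```

```text
pics
top [0.419 0.065 1.431]
plate 0.56 [346. 258.] [0.549 0.012]
plate 0.35 [296. 268.] [0.524 0.132]
pad 0.91 [222. 281.] [0.488 0.309]
bin 0.63 [479. 276.] [ 0.512 -0.311]
cap_a 0.98 [200. 256.] [0.546 0.365]
cap_a 0.74 [245. 298.] [0.447 0.252]
cap_a 0.74 [366. 163.] [ 0.785 -0.035]
cap_a 0.56 [197. 328.] [0.374 0.364]
tracker 0.44 [331. 234.] [0.608 0.048]
tracker 0.37 [362. 228.] [ 0.622 -0.026]
tracker 0.2 [244. 300.] [0.443 0.253]
dongle 0.72 [164. 204.] [0.671 0.458]
dongle 0.64 [296. 270.] [0.517 0.131]
dongle 0.47 [319. 157.] [0.798 0.081]
fob 0.49 [348. 256.] [0.554 0.006]
modem 0.72 [358. 276.] [ 0.505 -0.019]
paper_1 0.55 [324. 278.] [0.499 0.063]
paper_1 0.54 [394. 288.] [ 0.478 -0.106]
paper_1 0.47 [366. 228.] [ 0.623 -0.036]
paper_2 0.55 [324. 278.] [0.499 0.063]
paper_2 0.54 [394. 288.] [ 0.478 -0.106]
paper_2 0.47 [366. 228.] [ 0.623 -0.036]
marker 0.8 [370. 164.] [ 0.784 -0.045]
mug 0.83 [437. 188.] [ 0.727 -0.211]
recorder 0.72 [278. 179.] [0.741 0.182]
scene [0.975 0.827 0.923]
plate 0.85 [321. 220.] [0.556 0.016]
pad 0.63 [422. 306.] [0.497 0.313]
bin 0.82 [279. 132.] [ 0.503 -0.313]
bin 0.61 [331. 177.] [ 0.471 -0.096]
cap_a 0.69 [487. 301.] [0.382 0.361]
cap_a 0.66 [428. 278.] [0.448 0.264]
cap_a 0.63 [368. 309.] [0.591 0.271]
cap_a 0.62 [416. 333.] [0.542 0.36 ]
tracker 0.68 [305. 236.] [0.611 0.046]
tracker 0.63 [280. 132.] [ 0.504 -0.307]
dongle 0.8 [384. 407.] [0.671 0.453]
dongle 0.73 [450. 395.] [0.562 0.487]
dongle 0.65 [227. 282.] [0.801 0.082]
dongle 0.54 [360. 250.] [0.529 0.136]
modem 0.49 [333. 199.] [ 0.505 -0.025]
paper_1 0.49 [353. 223.] [0.502 0.062]
paper_1 0.48 [330. 177.] [ 0.473 -0.095]
paper_1 0.21 [488. 301.] [0.381 0.363]
paper_2 0.49 [353. 223.] [0.502 0.062]
paper_2 0.48 [330. 177.] [ 0.473 -0.095]
paper_2 0.21 [488. 301.] [0.381 0.363]
marker 0.77 [216. 242.] [ 0.781 -0.032]
mug 0.66 [208. 186.] [ 0.736 -0.207]
recorder 0.58 [273. 312.] [0.752 0.188]
```

Run:
```python
import cv2
a=cv2.imread("pics/top0.png")[130:370,130:530]; cv2.imwrite("pics/top0c.png",cv2.resize(a,(800,480),interpolation=cv2.INTER_CUBIC))
a=cv2.imread("pics/scene0.png"); cv2.imwrite("pics/scene0c.png",cv2.resize(a[90:450,150:630],(800,600),interpolation=cv2.INTER_CUBIC))
```

```text
(no output)
```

View pics/top0c.png

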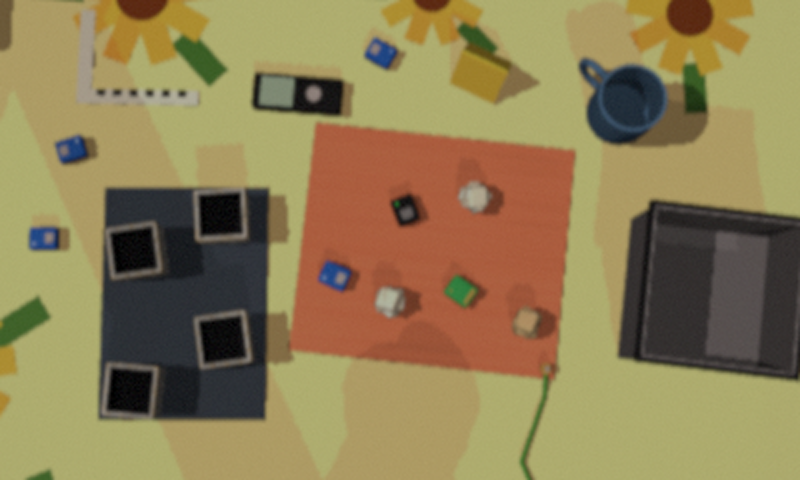

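View pics/scene0c.png

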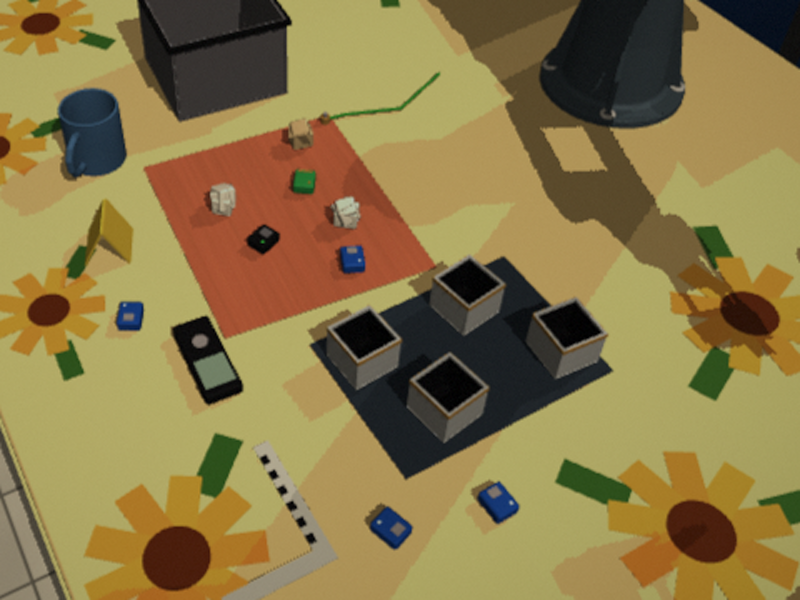

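In the top crop, the plate holds the black tracker at (405,210), the green modem at (462,291), a blue box at (336,276) and three wads at (474,197), (390,301) and (527,322). There is no fob. The four caps stand on the pad.

Dongle candidates in full top-image pixels are (297,268), (321,156), (166,204) and (152,249). The one on the plate, (297,268), is about 0.54 m from the base and the others are over 0.7 m, so it is the one meant. I'll confirm it in a crop.

Run:
```python
from h import *
a=cv2.imread("pics/top0.png")[140:300,135:335]; cv2.imwrite("pics/dong.png",cv2.resize(a,(800,640)[:1]+(600,),interpolation=cv2.INTER_CUBIC))
s=bot.read_state();print(s["time_s"],s["position"],np.round(s["tcp_rot"],4).tolist(),s["opening"])
p=bot.capture("wrist");c=-np.array(p["R"]).T@np.array(p["t"]);R=np.array(s["tcp_rot"])
print("cam in tool",R.T@(c-np.array(s["position"])),np.round(np.array(p["R"])@R,3),p["fx"])
p=bot.capture("top")
for uv in [(297,268),(321,156),(166,204),(152,249)]:
    print(uv,np.linalg.norm(at(p,uv,.01)[:2]))
for q in ["paper_1","tracker","dongle","modem","fob","cap_a"]:
    for d in bot.silhouettes(p,q):
        if d["confidence"]>.3:print(q,round(d["confidence"],2),np.round(d["centre"],1),d["pixels"].sum())
```

```text
1.4 [0.15990831 0.60415752 0.23653313] [[-0.9667, 0.2559, -0.0], [0.2559, 0.9667, -0.0], [0.0, -0.0, -1.0]] 1.0000000931804862
cam in tool [ 0.07535481  0.00019569 -0.14876552] [[ 0.001  1.    -0.   ]
 [-0.962  0.001 -0.274]
 [-0.274  0.     0.962]] 331.5076302373425
(297, 268) 0.5373850230387779
(321, 156) 0.8022909266826632
(166, 204) 0.8085952020714539
(152, 249) 0.7372733168525427
paper_1 0.75 [320.1 276.8] 163
paper_1 0.56 [365.2 227.5] 185
paper_1 0.51 [390.1 291.1] 170
tracker 0.63 [348.5 255.3] 14659
tracker 0.53 [334.3 231.6] 178
dongle 0.68 [165.2 204.4] 191
dongle 0.46 [296.3 270.3] 168
dongle 0.45 [150.  250.5] 179
dongle 0.45 [222.6 281.2] 6383
dongle 0.44 [316.9 157.9] 148
modem 0.45 [358.9 276.9] 159
cap_a 0.95 [241.4 299.4] 715
cap_a 0.85 [195.3 253.7] 749
cap_a 0.84 [241.  237.4] 801
cap_a 0.63 [195.8 328.6] 767
```

View pics/dong.png

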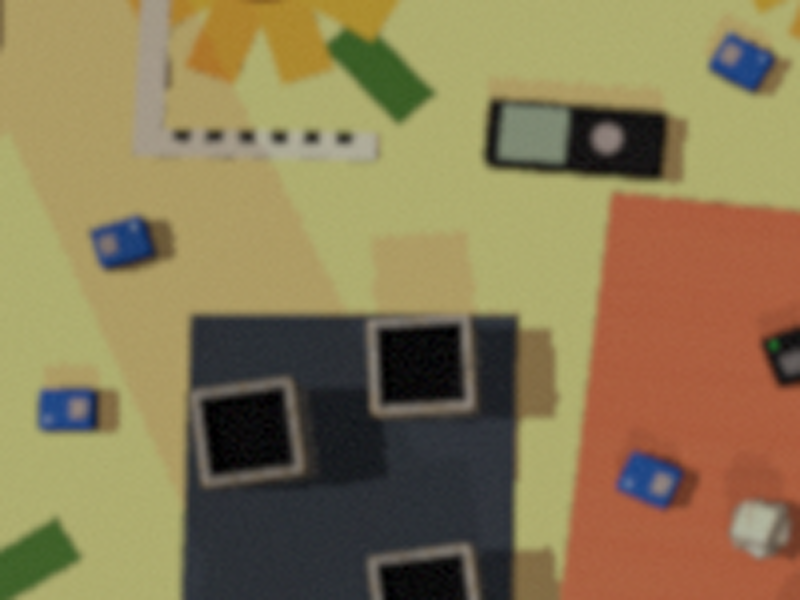

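The crop confirms it: the blue box on the plate at (650,480) is the dongle, and the other three lie outside the plate. I'm moving to a view over the plate.

play_rows(moves=[[[0,0,0,0,0,0.146],[0,0,0,0,0,0.146],[0,0,0,0,0,0.146],[0,0,0,0,0,0.146],[0,0,0,0,0,0.146]]])

```text
time_s: 2.3
position: [0.1599, 0.6042, 0.2365]
tcp_rot: [[-0.545, 0.839, -0.0], [0.839, 0.545, -0.0], [-0.0, -0.0, -1.0]]
force: [0.3, -0.7, -0.1]
opening: 0.998
grasp_force: 0.0
```

play_rows(moves=[[[0,0,0,0,0,0.146],[0,0,0,0,0,0.146],[0,0,0,0,0,0.146],[0,0,0,0,0,0.145]]])

```text
time_s: 2.7
position: [0.1599, 0.6042, 0.2365]
tcp_rot: [[0.007, 1.0, -0.0], [1.0, -0.007, -0.0], [-0.0, -0.0, -1.0]]
force: [0.2, 0.4, -0.4]
opening: 1.0
grasp_force: 0.0
```

play_rows(moves=[[[-40,28,-4,0,0,0],[-40,28,-4,0,0,0],[-40,28,-4,0,0,0],[-40,28,-4,0,0,0],[-40,28,-4,0,0,0]]])

```text
time_s: 3.2
position: [0.3005, 0.4025, 0.2569]
tcp_rot: [[0.0, 1.0, 0.001], [1.0, -0.0, 0.0], [0.0, 0.001, -1.0]]
force: [1.1, 0.5, 1.0]
opening: 1.0
grasp_force: 0.0
```

play_rows(moves=[[[-40,28,-4,0,0,0],[-40,28,-4,0,0,0],[-40,28,-4,0,0,0],[-40,28,-4,0,0,0],[-40,28,-4,0,0,0]]])

```text
time_s: 3.7
position: [0.4405, 0.2022, 0.2771]
tcp_rot: [[0.001, 1.0, 0.001], [1.0, -0.001, 0.0], [0.0, 0.001, -1.0]]
force: [-0.2, 0.8, -0.2]
opening: 1.001
grasp_force: 0.0
```

play_rows(moves=[[[-40,28,-4,0,0,0],[-40,28,-4,0,0,0],[-40,28,-4,0,0,0],[-40,28,-4,0,0,0],[0,0,0,0,0,0]]])

```text
time_s: 4.2
position: [0.556, 0.0384, 0.2933]
tcp_rot: [[0.007, 1.0, 0.006], [1.0, -0.007, -0.003], [-0.003, 0.006, -1.0]]
force: [-0.4, 0.4, 0.8]
opening: 0.998
grasp_force: 0.0
```

```bash
cat >> h.py <<'E'
import json
def log():
    s=bot.read_state();f=open("log.jsonl","a")
    f.write(json.dumps([list(s["joint_positions"]),list(s["position"]),np.array(s["tcp_rot"]).tolist()])+"\n")
    print("t",round(s["time_s"],2),"pos",np.round(s["position"],4),"q",np.round(s["joint_positions"],1),"F",np.round(s["force"],1),"op",round(s["opening"],3),"gf",round(s["grasp_force"],1));return s
E
python3 - <<'E'
from h import *
s=log();print(np.round(s["tcp_rot"],4).tolist())
p=bot.capture("wrist");cv2.imwrite("pics/w1.png",p["image"])
for q,z in [("paper_1",.023),("tracker",.011),("dongle",.011),("modem",.011),("fob",.011),("cap_a",.05)]:
    for d in bot.silhouettes(p,q):
        if d["confidence"]>.3:
            m=cv2.minAreaRect(np.argwhere(d["pixels"])[:,::-1].astype(np.float32))
            print(q,round(d["confidence"],2),np.round(d["centre"],1),d["pixels"].sum(),np.round(at(p,d["centre"],z)[:2],4),np.round(m[1]),round(m[2]))
    for d in bot.pinpoint(p,q):
        if d["confidence"]>.3:print("  pin",q,round(d["confidence"],2),np.round(d["centre"],1),np.round(at(p,d["centre"],.003)[:2],4))
E
```

```text
t 4.2 pos [0.556  0.0384 0.2933] q [-7.5 21.2 88.2 -0.1 70.3 -7. ] F [-0.4  0.4  0.8] op 0.998 gf 0.0
[[0.0072, 1.0, 0.0059], [1.0, -0.0072, -0.0028], [-0.0028, 0.0059, -1.0]]
paper_1 0.92 [374.9 258.7] 664 [ 0.6256 -0.037 ] [28. 29.] 45
paper_1 0.78 [272.7 183.4] 617 [0.4936 0.0643] [27. 28.] 90
paper_1 0.72 [263.3 299.8] 507 [ 0.4727 -0.0963] [21. 27.] 90
  pin paper_1 0.73 [275.6 184.7] [0.4944 0.0602]
  pin paper_1 0.7 [372.2 252.2] [ 0.6249 -0.0346]
  pin paper_1 0.33 [322.8 221.1] [0.5562 0.0106]
tracker 0.66 [360.7 193.1] 522 [0.6058 0.0495] [22. 26.] 66
tracker 0.63 [475.5  79.2] 4159 [0.7394 0.1847] [ 42. 106.] 9
  pin tracker 0.91 [358.4 192.1] [0.6037 0.0497]
dongle 0.9 [295.6 129.5] 710 [0.5233 0.1289] [25. 30.] 22
dongle 0.7 [511. 168.] 746 [0.7974 0.0804] [26. 32.] 34
dongle 0.39 [360.7 194.3] 618 [0.6058 0.048 ] [24. 28.] 69
  pin dongle 0.62 [504.9 164.8] [0.7934 0.0839]
  pin dongle 0.56 [299.8 129.8] [0.528  0.1288]
modem 0.94 [286. 248.] 537 [ 0.5057 -0.0248] [21. 26.] 34
modem 0.54 [477.7  81.6] 4185 [0.7423 0.182 ] [ 42. 107.] 9
  pin modem 0.62 [289.7 246.9] [ 0.5099 -0.0259]
  pin modem 0.31 [474.1  85.6] [0.7419 0.1788]
cap_a 0.92 [219.2  18.2] 2708 [0.4506 0.2374] [45. 72.] 90
cap_a 0.89 [351.9  13. ] 1900 [0.5876 0.2414] [36. 59.] 90
  pin cap_a 0.85 [348.7   3.9] [0.5876 0.2658]
  pin cap_a 0.71 [225.1  14.4] [0.4452 0.2559]
```

View pics/w1.png

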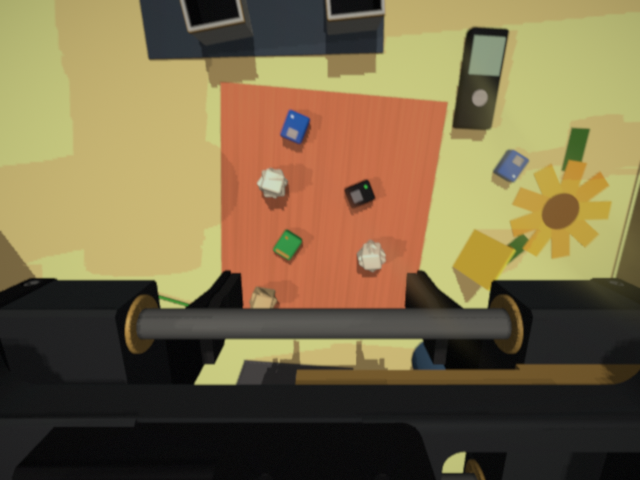

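The wrist image shows the dongle at (295,128), the tracker (360,193), the modem (288,245), and wads at (272,183), (371,257) and (263,299). I'll take the first wad.

play_rows(moves=[[[5,-14,43,0,0,0],[5,-14,43,0,0,0],[5,-14,43,0,0,0],[4,-14,43,0,0,0],[0,0,40,0,0,0]]])

```text
time_s: 5.35
position: [0.4927, 0.0636, 0.0792]
tcp_rot: [[0.0, 1.0, -0.003], [1.0, -0.0, 0.0], [0.0, -0.003, -1.0]]
force: [-0.1, 1.2, -0.1]
opening: 0.999
grasp_force: 0.0
```

play_rows(moves=[[[0,0,30,0,0,0],[0,0,30,0,0,0],[0,0,0,0,0,0],[0,0,0,0,0,0]]])

```text
time_s: 5.75
position: [0.4956, 0.0629, 0.0201]
tcp_rot: [[0.001, 1.0, -0.0], [1.0, -0.001, 0.0], [0.0, -0.0, -1.0]]
force: [-0.2, 0.3, 0.5]
opening: 1.001
grasp_force: 0.0
```

play_rows(moves=[[[0,0,0,0,0,0],[0,0,0,0,0,0],[0,0,0,0,0,0],[0,0,0,0,0,0],[0,0,0,0,0,0]]], fingers=-1)

```text
time_s: 6.25
position: [0.4955, 0.0628, 0.0208]
tcp_rot: [[0.001, 1.0, 0.0], [1.0, -0.001, -0.0], [-0.0, 0.0, -1.0]]
force: [0.0, -0.1, -0.0]
opening: 0.633
grasp_force: 0.0
```

play_rows(moves=[[[0,0,0,0,0,0],[0,0,0,0,0,0],[0,0,0,0,0,0]]])

```text
time_s: 6.55
position: [0.4953, 0.0629, 0.0206]
tcp_rot: [[0.001, 1.0, -0.0], [1.0, -0.001, 0.0], [0.0, -0.0, -1.0]]
force: [-0.6, -0.4, 1.5]
opening: 0.431
grasp_force: 30.0
```

play_rows(moves=[[[0,0,-45,0,0,0],[0,0,-45,0,0,0],[0,0,-45,0,0,0],[0,0,-45,0,0,0]]])

```text
time_s: 6.95
position: [0.4948, 0.0629, 0.202]
tcp_rot: [[0.001, 1.0, -0.001], [1.0, -0.001, 0.0], [0.0, -0.001, -1.0]]
force: [1.9, -0.4, -0.9]
opening: 0.427
grasp_force: 30.0
```

play_rows(moves=[[[-47,2,0,0,0,0],[-47,2,0,0,0,0],[-47,2,0,0,0,0],[-47,2,0,0,0,0]]])

```text
time_s: 7.35
position: [0.5029, -0.1266, 0.2008]
tcp_rot: [[0.0, 1.0, 0.0], [1.0, -0.0, -0.0], [-0.0, 0.0, -1.0]]
force: [0.6, 0.1, -0.9]
opening: 0.43
grasp_force: 30.0
```

play_rows(moves=[[[-47,1,0,0,0,0],[-47,1,0,0,0,0],[-47,1,0,0,0,0],[-47,1,0,0,0,0]]])

```text
time_s: 7.75
position: [0.5064, -0.3149, 0.2003]
tcp_rot: [[0.001, 1.0, -0.0], [1.0, -0.001, 0.001], [0.001, -0.0, -1.0]]
force: [0.3, -0.1, -0.8]
opening: 0.431
grasp_force: 30.0
```

play_rows(moves=[[[0,0,25,0,0,0],[0,0,25,0,0,0],[0,0,0,0,0,0]]])

```text
time_s: 8.05
position: [0.5044, -0.3117, 0.1471]
tcp_rot: [[0.002, 1.0, -0.006], [1.0, -0.002, 0.006], [0.006, -0.006, -1.0]]
force: [-0.6, 1.3, -0.5]
opening: 0.433
grasp_force: 30.0
```

play_rows(moves=[[[0,0,0,0,0,0],[0,0,0,0,0,0],[0,0,0,0,0,0],[0,0,0,0,0,0],[0,0,0,0,0,0]]], fingers=1)

```text
time_s: 8.55
position: [0.5074, -0.3132, 0.1514]
tcp_rot: [[0.001, 1.0, 0.001], [1.0, -0.001, -0.001], [-0.001, 0.001, -1.0]]
force: [-0.3, 0.1, -0.1]
opening: 0.801
grasp_force: 0.0
```

Run:
```python
from h import *
s=log()
p=bot.capture("scene");cv2.imwrite("pics/s2.png",p["image"])
for n in ["scene","top"]:
    p=bot.capture(n)
    for d in bot.silhouettes(p,"paper_1"):
        if d["confidence"]>.3:print(n,round(d["confidence"],2),np.round(d["centre"],1),np.round(at(p,d["centre"],.023)[:2],4))
```

```text
t 8.55 pos [ 0.5074 -0.3132  0.1514] q [-42.4  34.1  90.9  -0.   54.9 -42.4] F [-0.3  0.1 -0.1] op 0.801 gf 0.0
scene 0.71 [285.1 206.3] [ 0.6165 -0.0369]
scene 0.62 [330.5 172.1] [ 0.476  -0.0889]
top 0.71 [365.4 227.8] [ 0.6211 -0.0338]
top 0.69 [391.7 290.7] [ 0.4719 -0.0981]
top 0.47 [488.4 278.1] [ 0.5068 -0.3274]
```

play_rows(moves=[[[0,0,-45,0,0,0],[43,-7,0,0,0,0],[43,-7,0,0,0,0],[43,-7,0,0,0,0],[43,-7,0,0,0,0]]], fingers=1)

```text
time_s: 9.3
position: [0.4787, -0.1398, 0.1957]
tcp_rot: [[0.002, 1.0, 0.0], [1.0, -0.002, -0.0], [-0.0, 0.0, -1.0]]
force: [1.3, -0.2, 0.1]
opening: 0.993
grasp_force: 0.0
```

play_rows(moves=[[[43,-7,0,0,0,0],[0,0,45,0,0,0],[0,0,45,0,0,0],[0,0,45,0,0,0],[0,0,25,0,0,0]]])

```text
time_s: 9.8
position: [0.4711, -0.0975, 0.033]
tcp_rot: [[0.001, 1.0, -0.003], [1.0, -0.001, 0.001], [0.001, -0.003, -1.0]]
force: [0.6, 0.9, 0.3]
opening: 0.997
grasp_force: 0.0
```

play_rows(moves=[[[0,0,15,0,0,0],[0,0,0,0,0,0]]])

```text
time_s: 10.0
position: [0.4717, -0.0979, 0.019]
tcp_rot: [[0.001, 1.0, -0.002], [1.0, -0.001, 0.001], [0.001, -0.002, -1.0]]
force: [-0.1, -0.7, -0.2]
opening: 1.003
grasp_force: 0.0
```

play_rows(moves=[[[0,0,0,0,0,0],[0,0,0,0,0,0],[0,0,0,0,0,0],[0,0,0,0,0,0],[0,0,0,0,0,0]]], fingers=-1)

```text
time_s: 10.5
position: [0.4724, -0.0982, 0.0209]
tcp_rot: [[0.001, 1.0, 0.001], [1.0, -0.001, -0.0], [-0.0, 0.001, -1.0]]
force: [0.8, 0.5, -0.4]
opening: 0.629
grasp_force: 0.0
```

play_rows(moves=[[[0,0,0,0,0,0],[0,0,0,0,0,0],[0,0,0,0,0,0],[0,0,0,0,0,0]]])

```text
time_s: 10.9
position: [0.4721, -0.0982, 0.0207]
tcp_rot: [[0.001, 1.0, -0.0], [1.0, -0.001, -0.0], [-0.0, -0.0, -1.0]]
force: [-0.5, -0.7, 3.4]
opening: 0.446
grasp_force: 29.1
```

play_rows(moves=[[[0,0,-45,0,0,0],[0,0,-45,0,0,0],[0,0,-45,0,0,0],[0,0,-45,0,0,0],[-43,7,0,0,0,0]]])

```text
time_s: 11.4
position: [0.4807, -0.1387, 0.2061]
tcp_rot: [[-0.004, 1.0, 0.008], [1.0, 0.004, -0.002], [-0.002, 0.008, -1.0]]
force: [1.7, -1.1, -0.5]
opening: 0.443
grasp_force: 29.6
```

play_rows(moves=[[[-43,7,0,0,0,0],[-43,7,0,0,0,0],[-43,7,0,0,0,0],[-43,7,0,0,0,0],[0,0,40,0,0,0]]])

```text
time_s: 11.9
position: [0.5121, -0.323, 0.1651]
tcp_rot: [[0.005, 1.0, 0.014], [1.0, -0.005, -0.015], [-0.014, 0.014, -1.0]]
force: [1.0, 0.2, -0.8]
opening: 0.443
grasp_force: 29.6
```

play_rows(moves=[[[0,0,0,0,0,0],[0,0,0,0,0,0],[0,0,0,0,0,0],[0,0,0,0,0,0],[0,0,0,0,0,0]]], fingers=1)

```text
time_s: 12.4
position: [0.5077, -0.3129, 0.162]
tcp_rot: [[-0.0, 1.0, 0.002], [1.0, 0.0, -0.002], [-0.002, 0.002, -1.0]]
force: [0.3, 0.4, 0.9]
opening: 0.81
grasp_force: 0.0
```

Run:
```python
from h import *
s=log()
for n in ["scene","top"]:
    p=bot.capture(n)
    for d in bot.silhouettes(p,"paper_1"):
        if d["confidence"]>.2:print(n,round(d["confidence"],2),np.round(d["centre"],1),np.round(at(p,d["centre"],.023)[:2],4))
```

```text
t 12.4 pos [ 0.5077 -0.3129  0.162 ] q [-42.4  33.3  90.4   0.   56.2 -42.4] F [0.3 0.4 0.9] op 0.81 gf 0.0
scene 0.81 [283.7 208.6] [ 0.6223 -0.0319]
top 0.7 [365.3 227.8] [ 0.6211 -0.0335]
top 0.67 [488.1 279.5] [ 0.5034 -0.3267]
```

play_rows(moves=[[[0,0,-45,0,0,0],[40,16.5,0,0,0,0],[40,16.5,0,0,0,0],[40,16.5,0,0,0,0],[40,16.5,0,0,0,0]]], fingers=1)

```text
time_s: 13.1
position: [0.5736, -0.1519, 0.2059]
tcp_rot: [[0.002, 1.0, 0.001], [1.0, -0.002, -0.0], [-0.0, 0.001, -1.0]]
force: [0.0, -0.4, 0.0]
opening: 1.0
grasp_force: 0.0
```

play_rows(moves=[[[40,16.5,0,0,0,0],[40,16.5,0,0,0,0],[38,16.5,0,0,0,0],[0,0,45,0,0,0],[0,0,45,0,0,0]]])

```text
time_s: 13.6
position: [0.625, -0.0337, 0.1165]
tcp_rot: [[-0.002, 1.0, 0.006], [1.0, 0.002, -0.001], [-0.001, 0.006, -1.0]]
force: [0.1, -0.8, -1.1]
opening: 1.0
grasp_force: 0.0
```

play_rows(moves=[[[0,0,45,0,0,0],[0,0,30,0,0,0],[0,0,20,0,0,0],[0,0,0,0,0,0]]])

```text
time_s: 14.0
position: [0.6225, -0.0353, 0.0192]
tcp_rot: [[0.001, 1.0, -0.001], [1.0, -0.001, 0.0], [0.0, -0.001, -1.0]]
force: [-1.2, -1.4, 0.4]
opening: 1.003
grasp_force: 0.0
```

play_rows(moves=[[[0,0,0,0,0,0],[0,0,0,0,0,0],[0,0,0,0,0,0],[0,0,0,0,0,0],[0,0,0,0,0,0]]], fingers=-1)

```text
time_s: 14.5
position: [0.6229, -0.0353, 0.0208]
tcp_rot: [[0.001, 1.0, 0.0], [1.0, -0.001, -0.0], [-0.0, 0.0, -1.0]]
force: [-0.1, 0.7, -0.2]
opening: 0.628
grasp_force: 0.0
```

play_rows(moves=[[[0,0,0,0,0,0],[0,0,0,0,0,0],[0,0,0,0,0,0],[0,0,0,0,0,0]]])

```text
time_s: 14.9
position: [0.6228, -0.0353, 0.0206]
tcp_rot: [[0.001, 1.0, 0.0], [1.0, -0.001, 0.0], [0.0, 0.0, -1.0]]
force: [-0.1, 1.0, 1.0]
opening: 0.421
grasp_force: 30.7
```

play_rows(moves=[[[0,0,-45,0,0,0],[0,0,-45,0,0,0],[0,0,-45,0,0,0],[0,0,-45,0,0,0],[-40,-16.5,0,0,0,0]]])

```text
time_s: 15.4
position: [0.6121, -0.0731, 0.208]
tcp_rot: [[-0.005, 1.0, 0.016], [1.0, 0.005, -0.003], [-0.003, 0.016, -1.0]]
force: [0.6, -2.1, -0.3]
opening: 0.424
grasp_force: 30.7
```

play_rows(moves=[[[-40,-16.5,0,0,0,0],[-40,-16.5,0,0,0,0],[-40,-16.5,0,0,0,0],[-40,-16.5,0,0,0,0],[-40,-16.5,0,0,0,0]]])

```text
time_s: 15.9
position: [0.5226, -0.2765, 0.2006]
tcp_rot: [[0.001, 1.0, 0.0], [1.0, -0.001, 0.0], [0.0, 0.0, -1.0]]
force: [-0.4, -0.2, -0.3]
opening: 0.423
grasp_force: 30.7
```

play_rows(moves=[[[-38,-16.5,0,0,0,0],[0,0,35,0,0,0],[0,0,0,0,0,0]]])

```text
time_s: 16.2
position: [0.5039, -0.3125, 0.1621]
tcp_rot: [[0.004, 1.0, -0.006], [1.0, -0.004, 0.006], [0.006, -0.006, -1.0]]
force: [-0.6, 0.9, -0.6]
opening: 0.427
grasp_force: 30.7
```

play_rows(moves=[[[0,0,0,0,0,0],[0,0,0,0,0,0],[0,0,0,0,0,0],[0,0,0,0,0,0],[0,0,0,0,0,0]]], fingers=1)

```text
time_s: 16.7
position: [0.5075, -0.3129, 0.1663]
tcp_rot: [[0.0, 1.0, 0.001], [1.0, -0.0, -0.001], [-0.001, 0.001, -1.0]]
force: [-0.0, 0.2, -0.0]
opening: 0.792
grasp_force: 0.0
```

play_rows(moves=[[[0,0,-45,0,0,0],[0,0,-45,0,0,0],[0,0,0,0,0,0]]])

```text
time_s: 17.0
position: [0.5104, -0.3158, 0.2626]
tcp_rot: [[0.0, 1.0, 0.011], [1.0, -0.0, -0.01], [-0.01, 0.011, -1.0]]
force: [0.2, 0.3, 0.7]
opening: 0.983
grasp_force: 0.0
```

Run:
```python
from h import *
s=log()
for n in ["scene","top"]:
    p=bot.capture(n);cv2.imwrite(f"pics/{n}3.png",p["image"])
    for q,z in [("paper_1",.023),("cap_a",.055)]:
      for d in bot.silhouettes(p,q):
        if d["confidence"]>.2:print(n,q,round(d["confidence"],2),np.round(d["centre"],1),np.round(at(p,d["centre"],z)[:2],4))
```

```text
t 17.0 pos [ 0.5104 -0.3158  0.2626] q [-42.4  26.3  84.7   0.   68.1 -42.4] F [0.2 0.3 0.7] op 0.983 gf 0.0
scene cap_a 0.94 [488.5 292.3] [0.4009 0.3745]
scene cap_a 0.79 [430.6 268.6] [0.4607 0.2782]
scene cap_a 0.78 [368.8 298.9] [0.6001 0.2838]
scene cap_a 0.75 [420.6 328.3] [0.554  0.3808]
scene cap_a 0.33 [279.7 111.7] [ 0.4951 -0.3182]
top paper_1 0.72 [477.8 270.9] [ 0.5233 -0.3024]
top paper_1 0.69 [492.4 280.9] [ 0.5003 -0.3368]
top paper_1 0.46 [460.1 248. ] [ 0.5772 -0.2606]
top cap_a 0.91 [195.8 253.5] [0.5474 0.3634]
top cap_a 0.85 [240.2 237.5] [0.5872 0.2612]
top cap_a 0.62 [243.2 298.1] [0.4461 0.2489]
top cap_a 0.59 [193.8 327.8] [0.3756 0.3601]
top cap_a 0.39 [461.2 247.5] [ 0.5749 -0.2558]
top cap_a 0.28 [221.1 283.3] [0.4792 0.3015]
```

```bash
cat > kin.py <<'E'
import numpy as np, json
from scipy.optimize import least_squares
from scipy.spatial.transform import Rotation as Ro
ry=lambda a:Ro.from_euler('y',a,degrees=True); rz=lambda a:Ro.from_euler('z',a,degrees=True)
# all links along local z when q=0 (upright); a1 radial, z0, L2, e (elbow offset), L3, L6
def fk(q,P):
    a1,z0,L2,e,L3,L6=P
    R=rz(q[0]);p=R.apply([a1,0,z0])
    R=R*ry(q[1]);p=p+R.apply([0,0,L2])
    R=R*ry(q[2]);p=p+R.apply([e,0,L3])
    R=R*rz(SG4*q[3])*ry(q[4]);p=p+R.apply([0,0,L6])
    R=R*rz(SG6*q[5])
    return p,R
SG4=1;SG6=1
D=[json.loads(l) for l in open("log.jsonl")]
def fit(fix=None):
    f=lambda P:np.concatenate([fk(d[0],P)[0]-d[1] for d in D]+[.001*(np.array(P)-[.1,.4,.4,0,.4,.25])])
    return least_squares(f,[.1,.4,.4,0,.4,.25])
E
python3 - <<'E'
from h import *
f=open("log.jsonl","a");f.write(json.dumps([[64.945,30.224,82.088,0,67.689,-10.227],[.15990831,.60415752,.23653313],[[-0.9667,0.2559,0],[0.2559,0.9667,0],[0,0,-1]]])+"\n");f.close()
import kin
s=kin.fit();print(np.round(s.x,4),np.abs(s.fun).max())
for d in kin.D[:1]+kin.D[-1:]:
    print((kin.fk(d[0],s.x)[1].as_matrix().T@np.array(d[2])).round(3).tolist())
E
```

```text
[ 0.0202 -1.7574  0.5308  0.121   0.4151 -1.8065] 0.10669526606741409
[[0.0, -1.0, -0.0], [1.0, 0.0, 0.0], [-0.0, -0.0, 1.0]]
[[0.0, -1.0, -0.0], [1.0, 0.0, -0.0], [0.0, -0.0, 1.0]]
```

Run:
```python
from h import *
import kin
from scipy.optimize import least_squares
for d in kin.D: print(np.round(d[0],1),np.round(d[1],3),np.round(np.hypot(*d[1][:2]),4), np.round(np.degrees(np.arctan2(d[1][1],d[1][0])),2))
f=lambda P:np.concatenate([kin.fk(d[0],[*P,.2])[0]-d[1] for d in kin.D])
s=least_squares(f,[.1,.4,.4,0,.4]);print(np.round(s.x,4)," ",np.abs(s.fun).max())
```

```text
[-7.5 21.2 88.2 -0.1 70.3 -7. ] [0.556 0.038 0.293] 0.5573 3.95
[-42.4  34.1  90.9  -0.   54.9 -42.4] [ 0.507 -0.313  0.151] 0.5962 -31.69
[-42.4  33.3  90.4   0.   56.2 -42.4] [ 0.508 -0.313  0.162] 0.5964 -31.65
[-42.4  26.3  84.7   0.   68.1 -42.4] [ 0.51  -0.316  0.263] 0.6002 -31.74
[ 64.9  30.2  82.1   0.   67.7 -10.2] [0.16  0.604 0.237] 0.625 75.17
[0.0009 0.1856 0.5855 0.1144 0.3927]   0.10990857159275179
```

```bash
sed -i 's/a1,z0,L2,e,L3,L6=P/a1,z0,L2,e,L3,L6,b=P/; s/R.apply(\[a1,0,z0\])/R.apply([a1,b,z0])/; /^def fit/,$d' kin.py
python3 - <<'E'
from h import *
import kin
from scipy.optimize import least_squares
P0=np.array([.05,.4,.4,0,.4,.11])
f=lambda P:np.concatenate([kin.fk(d[0],[*P[:5],.2,P[5]])[0]-d[1] for d in kin.D]+[1e-4*(P-P0)])
s=least_squares(f,P0);print(np.round(s.x,4)," ",np.abs(s.fun[:-6]).max())
E
```

```text
[0.0009 0.1856 0.5855 0.1144 0.3927 0.111 ]   0.0005655475083262695
```

play_rows(moves=[[[0,0,-20,0,0.14,0],[0,0,-20,0,0.14,0],[0,0,0,0,0.14,0],[0,0,0,0,0,0]]])

```text
time_s: 17.7
position: [0.5061, -0.3191, 0.2923]
tcp_rot: [[0.006, 1.0, -0.0], [0.912, -0.005, 0.41], [0.41, -0.003, -0.912]]
force: [0.7, -0.0, -1.1]
opening: 1.001
grasp_force: 0.0
```

Run:
```python
from h import *
s0=log()
import kin
from scipy.optimize import least_squares
P0=np.array([.05,.4,.4,0,.4,.2,.11])
for sg in (1,-1):
    kin.SG4=sg
    f=lambda P:np.concatenate([kin.fk(d[0],P)[0]-d[1] for d in kin.D]+[1e-4*(P-P0)])
    s=least_squares(f,P0);print(sg,np.round(s.x,4).tolist()," ",np.abs(s.fun[:-7]).max())
    print(np.round(kin.fk(kin.D[-1][0],s.x)[1].as_matrix().T@np.array(kin.D[-1][2]),3).tolist())
```

```text
t 17.7 pos [ 0.5061 -0.3191  0.2923] q [-50.4  32.2  73.2  15.1  93.6 -51.7] F [ 0.7 -0.  -1.1] op 1.001 gf 0.0
1 [0.0, 0.2742, 0.588, 0.1141, 0.3917, 0.2915, 0.111]   1.1285305030916959e-05
[[0.0, -1.0, -0.0], [1.0, 0.0, -0.0], [-0.0, -0.0, 1.0]]
-1 [0.1043, -0.0425, 0.0327, -0.2985, 0.3683, -0.1308, 0.1179]   0.04455090093502523
[[0.098, -0.916, -0.389], [0.947, -0.034, 0.319], [-0.305, -0.4, 0.864]]
```

```bash
cat >> kin.py <<'E'
P=[0.0,0.2742,0.588,0.1141,0.3917,0.2915,0.111]
D=None
LO=np.array([-176.69,-43.24,12.49,-82,0,-163.58]);HI=np.array([176.69,126.21,139.97,262,151.66,163.58])
C=np.array([[0,-1,0],[1,0,0],[0,0,1.]])
def toolR(psi,phi,s=1):
    psi,phi=np.radians([psi,phi]);u=np.array([np.cos(psi),np.sin(psi),0]);k=np.array([0,0,1.])
    z=np.sin(phi)*u-np.cos(phi)*k;x=s*(np.cos(phi)*u+np.sin(phi)*k)
    return np.stack([x,np.cross(z,x),z],1)
def ik(p,T):
    a1,z0,L2,e,L3,L6,b=P
    F=np.array(T)@C.T; w=np.array(p)-L6*F[:,2]
    rr=np.hypot(w[0],w[1]); 
    if rr<b: return None
    q1=np.degrees(np.arctan2(w[1],w[0])-np.arcsin(b/rr)); r=np.sqrt(rr*rr-b*b)-a1; h=w[2]-z0
    l3=np.hypot(e,L3);g=np.degrees(np.arctan2(e,L3)); d=np.hypot(r,h)
    c=(d*d-L2**2-l3**2)/(2*L2*l3)
    if abs(c)>1:return None
    k=np.degrees(np.arccos(c)); q3=k-g
    q2=np.degrees(np.arctan2(r,h)-np.arctan2(l3*np.sin(np.radians(k)),L2+l3*np.cos(np.radians(k))))
    M=((rz(q1)*ry(q2+q3)).inv()*Ro.from_matrix(F)).as_matrix()
    q5=np.degrees(np.arccos(np.clip(M[2,2],-1,1)));q4=np.degrees(np.arctan2(M[1,2],M[0,2]));q6=np.degrees(np.arctan2(M[2,1],-M[2,0]))
    if q4<-98:q4+=360
    return np.array([q1,q2,q3,q4,q5,q6])
def ok(q,m=3): return q is not None and np.all(q>LO+m) and np.all(q<HI-m)
E
python3 - <<'E'
from kin import *
import json
d=[json.loads(l) for l in open("log.jsonl")][-1];print(np.round(ik(d[1],d[2])-d[0],2))
def rng(p,psi,s):
    out=[]
    for st in (-5,5):
        f=0;q0=ik(p,toolR(psi,0,s))
        if not ok(q0):return None
        while abs(f+st)<=90:
            q=ik(p,toolR(psi,f+st,s))
            if not ok(q) or np.abs(q-q0).max()>16:break
            f+=st;q0=q
        out.append(f)
    return out
for n,p in dict(A=[.5465,.363,.05],B=[.588,.262,.05],C=[.446,.251,.05],D=[.376,.361,.05],trk=[.606,.049,.05],dgl=[.525,.13,.05],mod=[.507,-.024,.05],st1=[.62,-.06,.05],A2=[.5465,.363,.15],B2=[.588,.262,.15],C2=[.446,.251,.15],st2=[.62,-.06,.15]).items():
    print(n,{(psi,s):rng(p,psi,s) for psi in range(0,360,45) for s in (1,-1) if rng(p,psi,s)})
E
```

```text
[-0. -0. -0. -0.  0.  0.]
A {(0, 1): [-85, 20], (0, -1): [-85, 20], (45, 1): [-75, 20], (45, -1): [-75, 20], (90, 1): [-90, 90], (90, -1): [-90, 0], (135, 1): [-75, 90], (135, -1): [0, 90], (180, 1): [-20, 85], (180, -1): [-20, 85], (225, 1): [-20, 75], (225, -1): [-20, 75], (270, 1): [0, 90], (270, -1): [-90, 90], (315, 1): [-90, 0], (315, -1): [-90, 75]}
B {(0, 1): [-80, 20], (0, -1): [-80, 20], (45, 1): [-85, 20], (45, -1): [-85, 20], (90, 1): [-90, 90], (135, 1): [-55, 90], (135, -1): [-5, 90], (180, 1): [-20, 80], (180, -1): [-20, 80], (225, 1): [-20, 85], (225, -1): [-20, 85], (270, -1): [-90, 90], (315, 1): [-90, 5], (315, -1): [-90, 55]}
C {(0, 1): [-90, 15], (0, -1): [-90, 15], (45, 1): [-90, 10], (45, -1): [-90, 10], (90, 1): [-90, 90], (135, 1): [-55, 90], (135, -1): [0, 90], (180, 1): [-15, 90], (180, -1): [-15, 90], (225, 1): [-10, 90], (225, -1): [-10, 90], (270, -1): [-90, 90], (315, 1): [-90, 0], (315, -1): [-90, 55]}
D {(0, 1): [-90, 15], (0, -1): [-90, 15], (45, 1): [-90, 15], (45, -1): [-90, 15], (90, 1): [-90, 15], (90, -1): [-90, 5], (135, 1): [-90, 90], (180, 1)
[... 1857 characters left out ...]
(225, 1): [-25, 80], (225, -1): [-30, 80], (270, -1): [-90, 90], (315, 1): [-90, 10], (315, -1): [-90, 60]}
C2 {(0, 1): [-90, 20], (0, -1): [-90, 20], (45, 1): [-90, 20], (45, -1): [-90, 20], (90, 1): [-90, 90], (135, 1): [-65, 90], (135, -1): [-5, 90], (180, 1): [-20, 90], (180, -1): [-20, 90], (225, 1): [-20, 90], (225, -1): [-20, 90], (270, -1): [-90, 90], (315, 1): [-90, 5], (315, -1): [-90, 65]}
st2 {(0, 1): [-75, 25], (0, -1): [-75, 25], (45, 1): [-90, 90], (45, -1): [-90, 5], (90, 1): [-85, 90], (135, 1): [-30, 90], (135, -1): [-25, 90], (180, 1): [-25, 75], (180, -1): [-25, 75], (225, 1): [-5, 90], (225, -1): [-90, 90], (270, -1): [-90, 85], (315, 1): [-90, 25], (315, -1): [-90, 30]}
```

play_rows(moves=[[[0,0,0,0,-0.14,0],[0,0,0,0,-0.14,0],[0,0,0,0,-0.14,0],[47,0,0,0,0,0],[47,0,0,0,0,0]]])

```text
time_s: 18.2
position: [0.5061, -0.2192, 0.2945]
tcp_rot: [[0.0, 1.0, -0.001], [1.0, -0.0, -0.001], [-0.001, -0.001, -1.0]]
force: [0.4, 0.0, -0.4]
opening: 1.004
grasp_force: 0.0
```

play_rows(moves=[[[47,0,0,0,0,0],[47,0,0,0,0,0],[47,0,0,0,0,0],[47,0,0,0,0,0],[47,0,0,0,0,0]]])

```text
time_s: 18.7
position: [0.5056, 0.0158, 0.2945]
tcp_rot: [[-0.0, 1.0, -0.001], [1.0, 0.0, -0.001], [-0.001, -0.001, -1.0]]
force: [1.2, -0.0, 0.2]
opening: 1.001
grasp_force: 0.0
```

play_rows(moves=[[[47,0,0,0,0,0],[47,0,0,0,0,0],[47,0,0,0,0,0],[47,0,0,0,0,0],[47,0,0,0,0,0]]])

```text
time_s: 19.2
position: [0.5056, 0.2503, 0.2944]
tcp_rot: [[-0.001, 1.0, -0.0], [1.0, 0.001, -0.002], [-0.002, -0.0, -1.0]]
force: [0.4, -0.1, 1.1]
opening: 0.997
grasp_force: 0.0
```

play_rows(moves=[[[47,0,0,0,0,0],[47,0,0,0,0,0],[0,0,0,0,0,0],[0,0,0,0,0,0]]])

```text
time_s: 19.6
position: [0.5057, 0.343, 0.2941]
tcp_rot: [[-0.003, 1.0, -0.001], [1.0, 0.003, -0.002], [-0.002, -0.001, -1.0]]
force: [-0.7, -0.2, -0.5]
opening: 1.001
grasp_force: 0.0
```

```bash
cat >> h.py <<'E'
def rects(p,q,z,conf=.3,show=True):
    "world-plane footprint of each silhouette"
    out=[]
    for d in bot.silhouettes(p,q):
        if d["confidence"]<conf: continue
        pts=np.argwhere(d["pixels"])[:,::-1].astype(float)
        w=np.array([at(p,u,z)[:2] for u in pts])*1000
        m=cv2.minAreaRect(w.astype(np.float32))
        out.append((d["confidence"],d["centre"],m))
        if show:print(q,round(d["confidence"],2),np.round(d["centre"]),"c",np.round(m[0],1),"size",np.round(m[1],1),"yaw",round(m[2]%90,1),"edge" if pts.min()<2 or pts[:,0].max()>637 else "")
    return out
E
python3 - <<'E'
from h import *
s=log();p=bot.capture("wrist");cv2.imwrite("pics/w4.png",p["image"])
for q,z in [("cap_a",.055),("tracker",.012),("dongle",.012),("modem",.012)]: rects(p,q,z)
print(np.round(-np.array(p["R"]).T@np.array(p["t"]),4))
E
```

```text
t 19.6 pos [0.5057 0.343  0.2941] q [23.7 25.9 80.2 -0.1 74.1 23.6] F [-0.7 -0.2 -0.5] op 1.001 gf 0.0
cap_a 0.93 [388. 263.] c [587.7 271.7] size [63.8 74.6] yaw 2.2 
cap_a 0.73 [221. 193.] c [386.7 363. ] size [63.4 68.9] yaw 86.8 
cap_a 0.73 [276. 270.] c [446.  263.4] size [66.  73.8] yaw 8.5 
cap_a 0.64 [358. 189.] c [545. 366.] size [60.5 62.8] yaw 10.7 
dongle 0.93 [370.  88.] c [560.7 482.3] size [27.7 34.1] yaw 1.9 
dongle 0.83 [460. 110.] c [669.8 454.9] size [31.  34.2] yaw 20.4 
dongle 0.68 [340. 346.] c [522.7 126.8] size [34.2 31.8] yaw 65.7 
[0.5054 0.4187 0.4427]
```

View pics/w4.png

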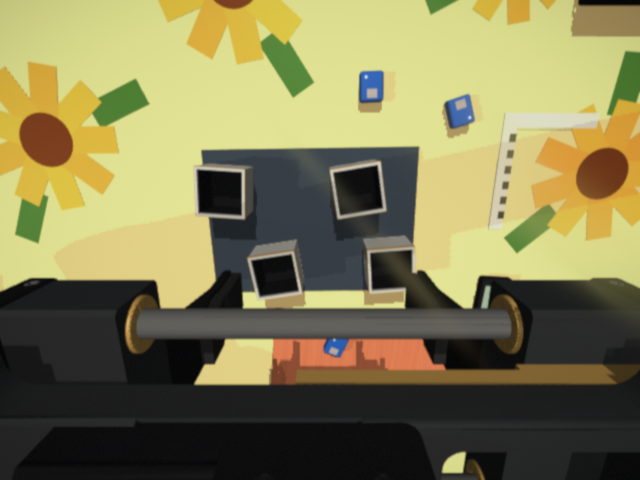

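The wrist image shows four caps with open sides up: D (221,193), A (358,189), C (276,270) and B (388,263). I'll fit box outlines to get their exact poses.

```bash
cat >> h.py <<'E'
from scipy.optimize import minimize
def hull(p,x,y,yaw,w,d,z0,z1):
    c,s=np.cos(yaw),np.sin(yaw)
    return cv2.convexHull(np.array([proj(p,[x+c*a*w/2-s*b*d/2,y+s*a*w/2+c*b*d/2,z]) for a in(-1,1) for b in(-1,1) for z in(z0,z1)],np.float32))
def fitbox(views,g,w,d,z0,z1):
    "views: (picture, mask); best x,y,yaw(deg) by IoU, 4x supersampled"
    def cost(v):
        t=0
        for p,m in views:
            im=np.zeros((960,1280),np.uint8);cv2.fillPoly(im,[np.round(hull(p,v[0]/1e3,v[1]/1e3,np.radians(v[2]),w,d,z0,z1)*2*16).astype(np.int32)],1,shift=4)
            M=cv2.resize(m.astype(np.float32),(1280,960))>.5
            t+=1-(M&(im>0)).sum()/(M|(im>0)).sum()
        return t/len(views)
    best=min((minimize(cost,[*g,y],method="Nelder-Mead",options=dict(initial_simplex=[[g[0]+a,g[1]+b,y+c] for a,b,c in[(0,0,0),(6,0,0),(0,6,0),(0,0,10)]],maxiter=80)) for y in ([0] if w==d else [0,45,90,135])),key=lambda r:r.fun)
    return np.round(best.x,1),round(best.fun,3)
def near(p,q,X):
    "silhouette nearest to projected point X, with its mask"
    u=proj(p,X);L=[d for d in bot.silhouettes(p,q) if np.hypot(*(np.array(d["centre"])-u))<25 and d["pixels"].sum()<6000]
    return max(L,key=lambda d:d["confidence"])["pixels"] if L else None
E
python3 - <<'E'
from h import *
pw=bot.capture("wrist");pt=bot.capture("top")
caps=dict(A=(546,363),B=(588,266),C=(446,257),D=(378,361))
def pool(p,q): return [d for d in bot.silhouettes(p,q)]
for q,G,w,d,z1 in [("cap_a",caps,.058,.058,.055),("tracker",dict(trk=(606,49)),.034,.028,.019),("dongle",dict(dgl=(524,130)),.034,.028,.019),("modem",dict(mod=(507,-24)),.034,.028,.019)]:
  S=[(n,p,bot.silhouettes(p,q)) for n,p in (("w",pw),("t",pt))]
  for k,g in G.items():
    for n,p,L in S:
        u=proj(p,[g[0]/1e3,g[1]/1e3,z1/2]);L=[e for e in L if np.hypot(*(np.array(e["centre"])-u))<15 and e["pixels"].sum()<6000]
        if L: print(k,n,*fitbox([(p,max(L,key=lambda e:e["confidence"])["pixels"])],g,w,d,.003,z1))
E
```

```text
A w [545.8 363.9  10.1] 0.023
A t [543.4 358.9  15. ] 0.221
B w [590.6 263.9   4.3] 0.067
B t [588.2 261.8   3.6] 0.058
C w [444.1 255.8  10.5] 0.029
C t [442.3 254.9  10.3] 0.042
D w [382.5 360.3  -3.7] 0.015
D t [378.3 353.7   1.7] 0.735
trk t [602.2  45.8  23.2] 0.167
dgl w [520.8 117.9  81.4] 0.52
dgl t [521.2 127.   59.6] 0.159
mod t [506.4 -24.3  62.4] 0.166
```

play_rows(moves=[[[0,0,0,0,0,-0.0873],[0,0,0,0,0,-0.0873],[0,0,0,0,-0.131,0],[0,0,0,0,-0.131,0],[0,0,0,0,-0.131,0]]])

```text
time_s: 20.85
position: [0.5082, 0.342, 0.2965]
tcp_rot: [[-0.158, 0.985, 0.069], [0.909, 0.172, -0.381], [-0.387, 0.003, -0.922]]
force: [0.9, -0.3, -0.5]
opening: 1.002
grasp_force: 0.0
```

play_rows(moves=[[[0,0,0,0,-0.131,0],[0,0,0,0,-0.131,0],[0,0,0,0,-0.1304,0],[0,0,0,0,0,0]]])

```text
time_s: 21.25
position: [0.506, 0.344, 0.2915]
tcp_rot: [[-0.129, 0.984, 0.121], [0.694, 0.176, -0.698], [-0.708, -0.006, -0.706]]
force: [-0.0, 0.9, -1.5]
opening: 0.996
grasp_force: 0.0
```

play_rows(moves=[[[39.5,8.6,18.5,0,0,0],[39.5,8.6,18.5,0,0,0],[39.5,8.6,18.5,0,0,0],[39.5,8.5,18.5,0,0,0],[39.5,8.5,18.7,0,0,0]]])

```text
time_s: 21.75
position: [0.5381, 0.4227, 0.0896]
tcp_rot: [[-0.121, 0.985, 0.122], [0.7, 0.171, -0.694], [-0.704, 0.001, -0.71]]
force: [0.2, 0.5, -0.1]
opening: 0.998
grasp_force: 0.0
```

play_rows(moves=[[[0,0,0,0,0,0],[0,0,0,0,0,0],[0,0,0,0,0,0]]])

```text
time_s: 22.05
position: [0.5385, 0.4225, 0.0938]
tcp_rot: [[-0.119, 0.985, 0.124], [0.699, 0.172, -0.694], [-0.705, 0.004, -0.709]]
force: [0.4, 0.7, 0.5]
opening: 1.001
grasp_force: 0.0
```

```bash
cat >> h.py <<'E'
import kin
from scipy.spatial.transform import Rotation as Ro
def plan(*way):
    "way: (xyz mm grasp point, psi, phi); straight turn-and-shift legs from the measured pose; prints rows"
    s=bot.read_state();T=np.array(s["tcp_rot"]);p=np.array(s["position"])*1e3
    for W in way:
        T1=T if W[1] is None else kin.toolR(W[1],W[2]);p1=np.array(W[0])+5*T1[:,2]
        rv=Ro.from_matrix(T.T@T1).as_rotvec();n=max(1,int(np.ceil(max(np.linalg.norm(p1-p)/47,np.linalg.norm(rv)/.145))))
        if np.linalg.norm(rv)<.004: rows="%d x [%s]"%(n,np.round(T.T@(p1-p)/n,1).tolist());bad=[k for k in range(n+1) if not kin.ok(kin.ik((p+(p1-p)*k/n)/1e3,T))]
        else:
            L=[];bad=[];q0=kin.ik(p/1e3,T)
            for k in range(n):
                Tk=T@Ro.from_rotvec(rv*k/n).as_matrix();L.append(np.round(np.r_[Tk.T@((p1-p)/n),rv/n],4))
                q=kin.ik((p+(p1-p)*(k+1)/n)/1e3,T@Ro.from_rotvec(rv*(k+1)/n).as_matrix())
                if not kin.ok(q) or np.abs(q-q0).max()>12: bad.append((k,None if q is None else np.round(q-q0)))
                q0=q
            rows=("%d x rot %s"%(n,np.round(rv/n,4).tolist())) if np.linalg.norm(p1-p)<1.5 else "\n  ".join(str([round(float(v),3 if i>2 else 1) for i,v in enumerate(r)]) for r in L)
        print("->",np.round(p1,1),W[1:],rows,"BAD" if bad else "",bad or "")
        T,p=T1,p1
E
python3 - <<'E'
from h import *
log();plan(([545.5,363.5,29],100,-45))
E
```

```text
t 22.05 pos [0.5385 0.4225 0.0938] q [ 43.2  58.3  59.4 -36.2  90.7  42.5] F [0.4 0.7 0.5] op 1.001 gf 0.0
-> [546.1 360.   25.5] (100, -45) [1.8, -1.8, 46.4, 0.001, -0.001, -0.002]
  [1.9, -1.7, 46.4, 0.001, -0.001, -0.002]
```

play_rows(moves=[[[1.3,-1.2,31,0,0,0],[1.3,-1.2,31,0,0,0],[1.2,-1.2,31,0,0,0],[0,0,0,0,0,0]]])

```text
time_s: 22.45
position: [0.5442, 0.3564, 0.0231]
tcp_rot: [[-0.121, 0.986, 0.118], [0.696, 0.169, -0.698], [-0.708, -0.002, -0.706]]
force: [-0.5, -0.0, -0.2]
opening: 1.0
grasp_force: 0.0
```

play_rows(moves=[[[0,0,0,0,0,0],[0,0,0,0,0,0],[0,0,0,0,0,0],[0,0,0,0,0,0],[0,0,0,0,0,0]]], fingers=-1)

```text
time_s: 22.95
position: [0.5447, 0.3607, 0.0226]
tcp_rot: [[-0.122, 0.985, 0.124], [0.697, 0.174, -0.696], [-0.707, 0.002, -0.708]]
force: [-0.2, 2.7, 3.6]
opening: 0.666
grasp_force: 30.0
```

play_rows(moves=[[[0,0,0,0,0,0],[0,0,0,0,0,0],[0,0,0,0,0,0]]])

```text
time_s: 23.25
position: [0.5448, 0.3606, 0.0226]
tcp_rot: [[-0.121, 0.985, 0.124], [0.697, 0.173, -0.696], [-0.707, 0.002, -0.708]]
force: [-0.9, 3.4, 5.0]
opening: 0.66
grasp_force: 30.0
```

Run:
```python
from h import *
s=log();g=np.array(s["position"])*1e3-5*np.array(s["tcp_rot"])[:,2];print(g)
plan((g+[0,0,130],100,-45),(g+[0,0,130],100,45),([620,-45,160],100,45),([620,-45,160],90,45),([620,-45,34],90,45))
```

```text
t 23.25 pos [0.5448 0.3606 0.0226] q [ 39.5  60.8  67.3 -38.6  80.5  46.2] F [-0.9  3.4  5. ] op 0.66 gf 30.0
[544.13862116 364.07187809  26.13400479]
-> [544.8 360.6 152.6] (100, -45) 3 x [[-30.6, 0.1, -30.7]]  
-> [543.5 367.6 152.6] (100, 45) [0.5, -0.0, -0.5, 0.0, 0.143, 0.0]
  [0.5, -0.0, -0.4, 0.0, 0.143, 0.0]
  [0.6, -0.0, -0.3, 0.0, 0.143, 0.0]
  [0.6, -0.0, -0.2, 0.0, 0.143, 0.0]
  [0.6, -0.0, -0.1, 0.0, 0.143, 0.0]
  [0.6, -0.0, -0.0, 0.0, 0.143, 0.0]
  [0.6, -0.0, 0.0, 0.0, 0.143, 0.0]
  [0.6, -0.0, 0.1, 0.0, 0.143, 0.0]
  [0.6, -0.0, 0.2, 0.0, 0.143, 0.0]
  [0.6, -0.0, 0.3, 0.0, 0.143, 0.0]
  [0.5, -0.0, 0.4, 0.0, 0.143, 0.0]  
-> [619.4 -41.5 156.5] (100, 45) 9 x [[-32.4, 0.4, -33.0]]  
-> [620.  -41.5 156.5] (90, 45) 2 x rot [-0.0617, 0.0, 0.0617]  
-> [620.  -41.5  30.5] (90, 45) 3 x [[-29.7, 0.0, 29.7]]
```

play_rows(moves=[[[-31,0,-31,0,0,0],[-31,0,-31,0,0,0],[-31,0,-31,0,0,0],[0,0,0,0,0.1428,0],[0,0,0,0,0.1428,0]]])

```text
time_s: 23.75
position: [0.5442, 0.3613, 0.1537]
tcp_rot: [[-0.153, 0.985, 0.084], [0.868, 0.174, -0.466], [-0.473, 0.002, -0.881]]
force: [0.4, -0.8, -1.5]
opening: 0.668
grasp_force: 30.0
```

play_rows(moves=[[[0,0,0,0,0.1428,0],[0,0,0,0,0.1428,0],[0,0,0,0,0.1428,0],[0,0,0,0,0.1428,0],[0,0,0,0,0.1428,0]]])

```text
time_s: 24.25
position: [0.5442, 0.3593, 0.1535]
tcp_rot: [[-0.168, 0.985, -0.037], [0.961, 0.172, 0.215], [0.218, 0.001, -0.976]]
force: [-0.6, 0.0, -1.5]
opening: 0.663
grasp_force: 30.0
```

play_rows(moves=[[[0,0,0,0,0.1428,0],[0,0,0,0,0.1428,0],[0,0,0,0,0.1428,0],[0,0,0,0,0.1428,0],[0,0,0,0,0,0]]])

```text
time_s: 24.75
position: [0.5442, 0.3562, 0.1497]
tcp_rot: [[-0.113, 0.986, -0.123], [0.698, 0.167, 0.696], [0.707, -0.008, -0.707]]
force: [-0.2, 0.9, -1.3]
opening: 0.672
grasp_force: 30.0
```

Run:
```python
from h import *
s=log();g=np.array(s["position"])*1e3-5*np.array(s["tcp_rot"])[:,2];print(np.round(g,1),np.round(s["tcp_rot"],3).tolist())
plan(([620,-45,160],100,45),([620,-45,160],90,45),([620,-45,34],90,45))
```

```text
t 24.75 pos [0.5442 0.3562 0.1497] q [  4.1  41.8  93.   51.8  63.5 -37.2] F [-0.2  0.9 -1.3] op 0.672 gf 30.0
[544.9 352.7 153.2] [[-0.113, 0.986, -0.123], [0.698, 0.167, 0.696], [0.707, -0.008, -0.707]]
-> [619.4 -41.5 156.5] (100, 45) [-31.3, 0.8, -32.3, -0.0, 0.0, -0.001]
  [-31.3, 0.8, -32.3, -0.0, 0.0, -0.001]
  [-31.3, 0.8, -32.3, -0.0, 0.0, -0.001]
  [-31.3, 0.7, -32.3, -0.0, 0.0, -0.001]
  [-31.3, 0.7, -32.3, -0.0, 0.0, -0.001]
  [-31.3, 0.7, -32.3, -0.0, 0.0, -0.001]
  [-31.3, 0.6, -32.3, -0.0, 0.0, -0.001]
  [-31.3, 0.6, -32.3, -0.0, 0.0, -0.001]
  [-31.3, 0.6, -32.3, -0.0, 0.0, -0.001]  
-> [620.  -41.5 156.5] (90, 45) 2 x rot [-0.0617, 0.0, 0.0617]  
-> [620.  -41.5  30.5] (90, 45) 3 x [[-29.7, 0.0, 29.7]]
```

play_rows(moves=[[[-31.8,0.7,-32.7,0,0,0],[-31.8,0.7,-32.7,0,0,0],[-31.8,0.7,-32.7,0,0,0],[-31.8,0.7,-32.7,0,0,0],[-31.8,0.7,-32.7,0,0,0]]])

```text
time_s: 25.25
position: [0.5871, 0.1345, 0.1564]
tcp_rot: [[-0.122, 0.985, -0.124], [0.699, 0.174, 0.693], [0.704, -0.002, -0.71]]
force: [0.3, 0.1, -1.5]
opening: 0.666
grasp_force: 30.0
```

play_rows(moves=[[[-31.8,0.7,-32.7,0,0,0],[-31.8,0.7,-32.7,0,0,0],[-31.8,0.7,-32.7,0,0,0],[-31.8,0.7,-32.7,0,0,0],[0,0,0,-0.0617,0,0.0617]]])

```text
time_s: 25.75
position: [0.6255, -0.05, 0.1582]
tcp_rot: [[-0.059, 0.997, -0.053], [0.712, 0.079, 0.698], [0.7, 0.004, -0.714]]
force: [-0.3, 0.6, -0.3]
opening: 0.663
grasp_force: 30.0
```

play_rows(moves=[[[0,0,0,-0.0617,0,0.0617],[-29,0,29,0,0,0],[-29,0,29,0,0,0],[0,0,0,0,0,0],[0,0,0,0,0,0]]])

```text
time_s: 26.25
position: [0.6214, -0.0425, 0.0771]
tcp_rot: [[0.001, 1.0, -0.002], [0.707, 0.0, 0.707], [0.707, -0.002, -0.707]]
force: [0.4, -0.2, -0.6]
opening: 0.665
grasp_force: 30.0
```

Run:
```python
from h import *
s=log();g=np.array(s["position"])*1e3-5*np.array(s["tcp_rot"])[:,2];print(np.round(g,1),np.round(s["tcp_rot"],3).tolist())
plan(([620,-45,34],90,45))
p=bot.capture("scene");cv2.imwrite("pics/s5.png",cv2.resize(p["image"][90:310,180:480],(800,587),interpolation=cv2.INTER_CUBIC))
```

```text
t 26.25 pos [ 0.6214 -0.0425  0.0771] q [-31.3  51.6  82.9  38.3  76.6 -51.1] F [ 0.4 -0.2 -0.6] op 0.665 gf 30.0
[621.4 -46.   80.6] [[0.001, 1.0, -0.002], [0.707, 0.0, 0.707], [0.707, -0.002, -0.707]]
-> [620.  -41.5  30.5] (90, 45) 1 x [[-32.3, -1.2, 33.6]]
```

View pics/s5.png

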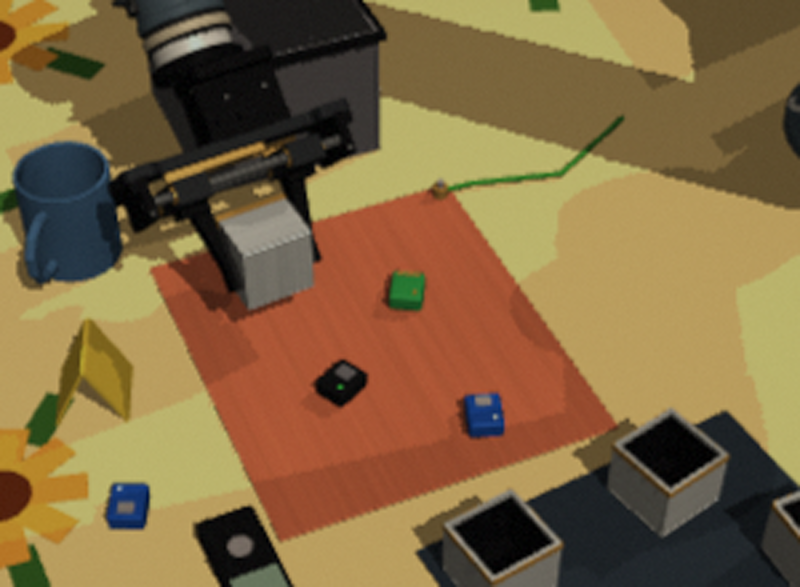

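The image shows cap A held on its side over the plate at (270,260), with its open side towards the bin. The tracker (342,380), modem (406,290) and dongle (483,415) are untouched. I'm shifting slightly away from the mug and lowering.

play_rows(moves=[[[-12,-8,21,0,0,0],[-12,-8,21,0,0,0],[0,0,0,0,0,0],[0,0,0,0,0,0],[0,0,0,0,0,0]]])

```text
time_s: 26.8
position: [0.6074, -0.0317, 0.0324]
tcp_rot: [[-0.002, 1.0, 0.004], [0.709, -0.001, 0.706], [0.706, 0.004, -0.709]]
force: [0.3, -0.2, -0.6]
opening: 0.663
grasp_force: 30.0
```

play_rows(moves=[[[-0.7,0,0.7,0,0,0],[-0.7,0,0.7,0,0,0],[0,0,0,0,0,0]]])

```text
time_s: 27.1
position: [0.6062, -0.0313, 0.029]
tcp_rot: [[0.0, 1.0, 0.002], [0.707, -0.002, 0.707], [0.707, 0.002, -0.707]]
force: [0.4, -1.5, 1.7]
opening: 0.666
grasp_force: 30.0
```

Run:
```python
from h import *
s=log();g=np.array(s["position"])*1e3-5*np.array(s["tcp_rot"])[:,2];print(np.round(g,1),np.round(s["tcp_rot"],3).tolist())
```

```text
t 27.1 pos [ 0.6062 -0.0313  0.029 ] q [-31.2  55.1  85.8  39.7  71.4 -55.3] F [ 0.4 -1.5  1.7] op 0.666 gf 30.0
[606.2 -34.8  32.6] [[0.0, 1.0, 0.002], [0.707, -0.002, 0.707], [0.707, 0.002, -0.707]]
```

play_rows(moves=[[[0,0,0,0,0,0],[0,0,0,0,0,0],[0,0,0,0,0,0],[0,0,0,0,0,0],[0,0,0,0,0,0]]], fingers=1)

```text
time_s: 27.6
position: [0.6054, -0.0307, 0.0282]
tcp_rot: [[0.001, 1.0, 0.0], [0.707, -0.001, 0.707], [0.707, -0.0, -0.707]]
force: [0.6, -0.9, -0.3]
opening: 0.975
grasp_force: 0.0
```

play_rows(moves=[[[0,0,0,0,-0.1428,0],[0,0,0,0,-0.1428,0],[0,0,0,0,-0.1428,0],[0,0,0,0,-0.1428,0],[0,0,0,0,-0.1428,0]]])

```text
time_s: 28.1
position: [0.606, -0.0311, 0.0293]
tcp_rot: [[0.001, 1.0, 0.002], [0.998, -0.002, 0.066], [0.066, 0.002, -0.998]]
force: [-0.6, -0.2, -1.7]
opening: 1.003
grasp_force: 0.0
```

play_rows(moves=[[[0,0,0,0,-0.1428,0],[0,0,0,0,-0.1428,0],[0,0,0,0,-0.1428,0],[0,0,0,0,-0.1428,0],[0,0,0,0,-0.1428,0]]])

```text
time_s: 28.6
position: [0.6058, -0.0304, 0.0292]
tcp_rot: [[0.001, 1.0, 0.001], [0.804, -0.001, -0.595], [-0.595, 0.001, -0.804]]
force: [-0.2, -0.3, -0.4]
opening: 0.998
grasp_force: 0.0
```

play_rows(moves=[[[0,0,0,0,-0.1428,0],[-5.7,0,5.7,0,0,0],[0,0,0,0,0,0],[0,0,0,0,0,0],[0,0,0,0,0,0]]])

```text
time_s: 29.1
position: [0.6054, -0.0402, 0.029]
tcp_rot: [[0.003, 1.0, -0.002], [0.716, -0.004, -0.698], [-0.698, 0.0, -0.716]]
force: [0.1, -0.4, -0.6]
opening: 0.996
grasp_force: 0.0
```

```bash
cat >> h.py <<'E'
def gp():
    s=log();g=np.array(s["position"])*1e3-5*np.array(s["tcp_rot"])[:,2]
    T=np.array(s["tcp_rot"]);phi=np.degrees(np.arctan2(T[2,0],-T[2,2]));psi=np.degrees(np.arctan2(T[1,1],T[0,1]))+90
    print("grasp pt",np.round(g,1),"psi %.1f phi %.1f"%(psi,phi));return g
E
python3 - <<'E'
from h import *
gp()
p=bot.capture("scene");cv2.imwrite("pics/s6.png",cv2.resize(p["image"][90:310,180:480],(800,587),interpolation=cv2.INTER_CUBIC))
E
```

```text
t 29.1 pos [ 0.6054 -0.0402  0.029 ] q [  4.9  54.   89.4 -55.6  57.5  45.2] F [ 0.1 -0.4 -0.6] op 0.996 gf 0.0
grasp pt [605.4 -36.7  32.5] psi 89.8 phi -44.3
```

View pics/s6.png

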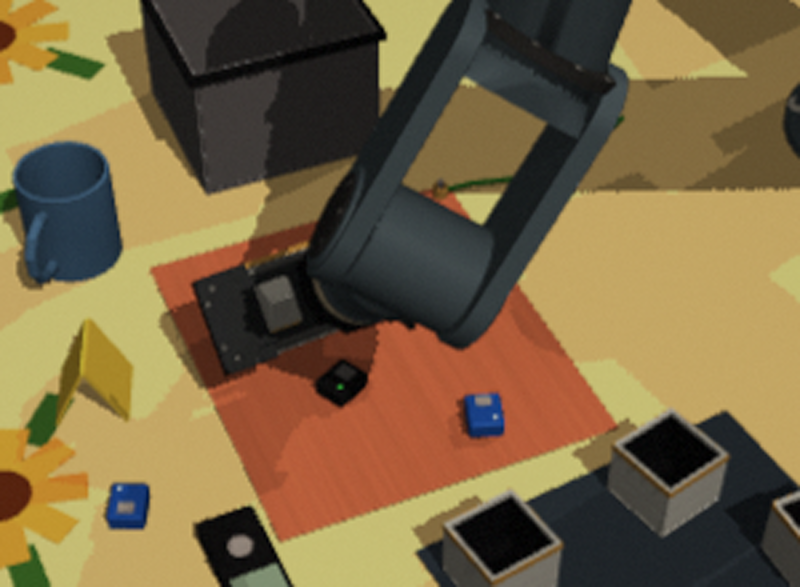

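The image shows cap A lying on its side under the gripper at (275,300). The tracker (342,380) and dongle (483,415) are unmoved. I'm regripping and lifting.

play_rows(moves=[[[0,0,0,0,0,0],[0,0,0,0,0,0],[0,0,0,0,0,0],[0,0,0,0,0,0],[0,0,0,0,0,0]]], fingers=-1)

```text
time_s: 29.65
position: [0.6052, -0.0389, 0.028]
tcp_rot: [[-0.0, 1.0, -0.002], [0.715, -0.001, -0.699], [-0.699, -0.001, -0.715]]
force: [0.5, -0.2, -0.3]
opening: 0.665
grasp_force: 30.0
```

play_rows(moves=[[[0,0,0,0,0,0],[0,0,0,0,0,0],[0,0,0,0,0,0]]])

```text
time_s: 29.95
position: [0.6052, -0.0389, 0.028]
tcp_rot: [[-0.0, 1.0, -0.002], [0.715, -0.001, -0.699], [-0.699, -0.001, -0.715]]
force: [0.5, 0.2, 0.0]
opening: 0.665
grasp_force: 30.0
```

play_rows(moves=[[[-24,0,-24,0,0,0],[-24,0,-24,0,0,0],[-24,0,-24,0,0,0],[0,0,0,0,0.1428,0],[0,0,0,0,0.1428,0]]])

```text
time_s: 30.45
position: [0.6057, -0.0383, 0.1306]
tcp_rot: [[-0.001, 1.0, 0.001], [0.886, 0.002, -0.464], [-0.464, 0.0, -0.886]]
force: [-0.3, 0.1, -2.3]
opening: 0.66
grasp_force: 30.0
```

play_rows(moves=[[[0,0,0,0,0.1428,0],[0,0,0,0,0.1428,0],[0,0,0,0,0.1428,0],[0,0,0,0,0.1428,0],[0,0,0,0,0.1428,0]]])

```text
time_s: 30.95
position: [0.6055, -0.04, 0.1308]
tcp_rot: [[0.0, 1.0, 0.001], [0.973, -0.001, 0.229], [0.229, 0.001, -0.973]]
force: [-0.6, -0.2, -0.7]
opening: 0.661
grasp_force: 30.0
```

play_rows(moves=[[[0,0,0,0,0.1428,0],[0,0,0,0,0.1428,0],[0,0,0,0,0.1428,0],[0,0,0,0,0.1428,0],[0,0,0,0,0,0]]])

```text
time_s: 31.45
position: [0.6045, -0.043, 0.1266]
tcp_rot: [[0.008, 1.0, -0.0], [0.698, -0.006, 0.716], [0.716, -0.006, -0.698]]
force: [-0.8, 0.6, -1.1]
opening: 0.661
grasp_force: 30.0
```

Run:
```python
from h import *
gp()
ps=bot.capture("scene");pt=bot.capture("top")
for q,g in [("dongle",(523,129)),("tracker",(605,48)),("modem",(507,-24))]:
    V=[(p,near(p,q,[g[0]/1e3,g[1]/1e3,.011])) for p in (ps,pt)];V=[v for v in V if v[1] is not None]
    for v in V: print(q,fitbox([v],g,.034,.028,.003,.019),v[1].sum())
for psi in (60,65,70,75,80,90,100,115,120): print(psi,[ (f,kin.ok(kin.ik([.523,.129,.03],kin.toolR(psi,f)))) for f in (0,15,30,45)])
```

```text
t 31.45 pos [ 0.6045 -0.043   0.1266] q [-32.4  46.9  84.9  37.9  79.7 -49.7] F [-0.8  0.6 -1.1] op 0.661 gf 30.0
grasp pt [604.5 -46.6 130.1] psi 89.7 phi 45.7
dongle (array([522.7, 128.1,  58.7]), np.float64(0.234)) 195
dongle (array([520.3, 128.6,  68.9]), np.float64(0.158)) 156
tracker (array([606.7,  48.4,  38. ]), np.float64(0.236)) 204
tracker (array([601.7,  45.2,  21.7]), np.float64(0.099)) 168
modem (array([509.3, -20.3,  62.1]), np.float64(0.093)) 204
modem (array([506.7, -21.5,  47.9]), np.float64(0.636)) 64
60 [(0, np.True_), (15, np.True_), (30, np.True_), (45, np.True_)]
65 [(0, np.True_), (15, np.True_), (30, np.True_), (45, np.True_)]
70 [(0, np.True_), (15, np.True_), (30, np.True_), (45, np.True_)]
75 [(0, np.True_), (15, np.True_), (30, np.True_), (45, np.True_)]
80 [(0, np.True_), (15, np.True_), (30, np.True_), (45, np.True_)]
90 [(0, np.True_), (15, np.True_), (30, np.True_), (45, np.True_)]
100 [(0, np.True_), (15, np.True_), (30, np.True_), (45, np.True_)]
115 [(0, np.True_), (15, np.True_), (30, np.True_), (45, np.True_)]
120 [(0, np.True_), (15, np.True_), (30, np.True_), (45, np.True_)]
```

play_rows(moves=[[[0,0,0,0,0.01,0],[0,0,0,0,0,0],[0,0,0,0,0,0]]])

```text
time_s: 32.15
position: [0.6053, -0.04, 0.1299]
tcp_rot: [[0.002, 1.0, -0.0], [0.692, -0.001, 0.722], [0.722, -0.002, -0.692]]
force: [1.5, 0.7, -1.1]
opening: 0.659
grasp_force: 30.0
```

Run:
```python
from h import *
gp()
plan(([522.5,128.3,120],None,0),([522.5,128.3,120],70,45.6),([522.5,128.3,36],70,45.6))
```

```text
t 32.15 pos [ 0.6053 -0.04    0.1299] q [-32.2  46.8  84.8  38.3  80.1 -49.9] F [ 1.5  0.7 -1.1] op 0.659 gf 30.0
grasp pt [605.3 -43.6 133.3] psi 89.9 phi 46.2
-> [522.5 131.9 116.5] (None, 0) 5 x [[21.8, -16.6, 26.7]]  
-> [523.7 131.7 116.5] (70, 45.6) 3 x rot [-0.0837, -0.0034, 0.0804]  
-> [523.7 131.7  32.5] (70, 45.6) 2 x [[-30.0, -0.0, 29.4]]
```

play_rows(moves=[[[21.8,-16.6,26.7,0,0,0],[21.8,-16.6,26.7,0,0,0],[21.8,-16.6,26.7,0,0,0],[21.8,-16.6,26.7,0,0,0],[21.8,-16.6,26.7,0,0,0]]])

```text
time_s: 32.65
position: [0.522, 0.1328, 0.1163]
tcp_rot: [[0.002, 1.0, 0.001], [0.692, -0.002, 0.722], [0.722, -0.001, -0.692]]
force: [0.6, 0.4, -1.7]
opening: 0.662
grasp_force: 30.0
```

play_rows(moves=[[[0,0,0,-0.0837,-0.0034,0.0804],[0,0,0,-0.0837,-0.0034,0.0804],[0,0,0,-0.0837,-0.0034,0.0804],[0,0,0,0,0,0],[0,0,0,0,0,0]]])

```text
time_s: 33.15
position: [0.5228, 0.1317, 0.1164]
tcp_rot: [[0.238, 0.94, 0.244], [0.658, -0.341, 0.672], [0.715, 0.001, -0.699]]
force: [0.2, 0.4, -0.8]
opening: 0.666
grasp_force: 30.0
```

play_rows(moves=[[[-20,0,19.6,0,0,0],[-10,0,9.8,0,0,0],[0,0,0,0,0,0],[0,0,0,0,0,0]]])

```text
time_s: 33.55
position: [0.5234, 0.1315, 0.0742]
tcp_rot: [[0.238, 0.94, 0.245], [0.657, -0.342, 0.672], [0.715, 0.001, -0.699]]
force: [0.1, -0.6, -0.3]
opening: 0.663
grasp_force: 30.0
```

Run:
```python
from h import *
gp()
plan(([522.5,128.3,34],70,45.6))
p=bot.capture("scene");cv2.imwrite("pics/s7.png",cv2.resize(p["image"][150:330,260:500],(800,600),interpolation=cv2.INTER_CUBIC))
for d in bot.silhouettes(p,"dongle"): print(d["centre"],d["pixels"].sum(),d["confidence"])
```

```text
t 33.55 pos [0.5234 0.1315 0.0742] q [-22.2  45.6 114.9  70.2  49.4 -64.1] F [ 0.1 -0.6 -0.3] op 0.663 gf 30.0
grasp pt [522.2 128.2  77.7] psi 70.0 phi 45.7
-> [523.7 131.7  30.5] (70, 45.6) 1 x [[-31.1, 0.2, 30.7]]  
[384.9, 405.2] 408 0.87
[226.0, 280.9] 237 0.78
[446.4, 391.4] 396 0.58
[362.0, 248.5] 139 0.51
[486.5, 293.0] 1604 0.46
```

View pics/s7.png

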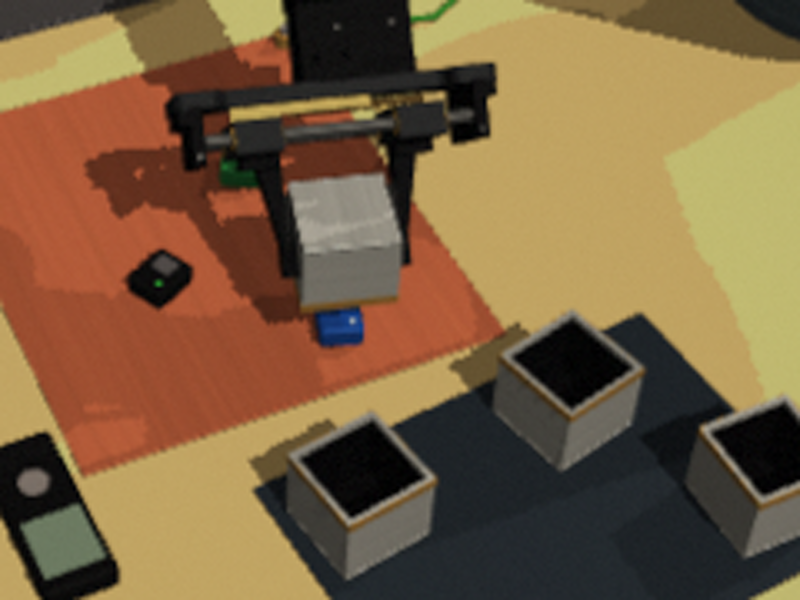

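The image shows the cap open side down at (345,245), above the dongle at (340,325). The sides are parallel. I'm lowering it.

play_rows(moves=[[[-16,0,15.7,0,0,0],[-15,0,14.8,0,0,0],[0,0,0,0,0,0],[0,0,0,0,0,0]]])

```text
time_s: 34.05
position: [0.5227, 0.1321, 0.0314]
tcp_rot: [[0.239, 0.94, 0.245], [0.657, -0.342, 0.672], [0.715, -0.0, -0.699]]
force: [-0.0, 1.0, -1.1]
opening: 0.664
grasp_force: 30.0
```

play_rows(moves=[[[-0.7,0,0.7,0,0,0],[-0.7,0,0.7,0,0,0],[0,0,0,0,0,0]]])

```text
time_s: 34.35
position: [0.5227, 0.1319, 0.0294]
tcp_rot: [[0.239, 0.94, 0.245], [0.657, -0.342, 0.671], [0.715, 0.001, -0.699]]
force: [-0.0, -0.2, -0.8]
opening: 0.665
grasp_force: 30.0
```

Run:
```python
from h import *
gp()
```

```text
t 34.35 pos [0.5227 0.1319 0.0294] q [-22.1  51.4 114.8  75.   47.7 -71.3] F [-0.  -0.2 -0.8] op 0.665 gf 30.0
grasp pt [521.5 128.6  32.9] psi 70.0 phi 45.6
```

play_rows(moves=[[[-0.7,0,0.7,0,0,0],[0,0,0,0,0,0],[0,0,0,0,0,0]]])

```text
time_s: 34.65
position: [0.5226, 0.132, 0.0281]
tcp_rot: [[0.239, 0.94, 0.245], [0.657, -0.343, 0.672], [0.715, 0.0, -0.699]]
force: [-0.3, -0.9, 3.0]
opening: 0.664
grasp_force: 30.0
```

play_rows(moves=[[[-0.5,0,0.5,0,0,0],[0,0,0,0,0,0],[0,0,0,0,0,0]]])

```text
time_s: 34.95
position: [0.5227, 0.132, 0.028]
tcp_rot: [[0.239, 0.94, 0.246], [0.656, -0.343, 0.672], [0.716, 0.001, -0.698]]
force: [-2.1, -2.3, 7.0]
opening: 0.667
grasp_force: 30.0
```

play_rows(moves=[[[-0.3,0,0.3,0,0,0],[0,0,0,0,0,0],[0,0,0,0,0,0]]])

```text
time_s: 35.25
position: [0.5227, 0.132, 0.028]
tcp_rot: [[0.239, 0.939, 0.246], [0.656, -0.343, 0.673], [0.716, 0.001, -0.698]]
force: [-2.1, -4.9, 9.7]
opening: 0.668
grasp_force: 30.0
```

play_rows(moves=[[[0,0,0,0,0,0],[0,0,0,0,0,0],[0,0,0,0,0,0],[0,0,0,0,0,0],[0,0,0,0,0,0]]], fingers=1)

```text
time_s: 35.75
position: [0.5224, 0.1321, 0.0265]
tcp_rot: [[0.24, 0.94, 0.244], [0.657, -0.342, 0.672], [0.715, -0.0, -0.7]]
force: [0.8, 0.0, -0.1]
opening: 0.976
grasp_force: 0.0
```

play_rows(moves=[[[0,0,-20,0,0,0],[0,0,-40,0,0,0],[0,0,-40,0,0,0],[30,0,-30,0,0,0],[33,0,-33,0,0,0]]])

```text
time_s: 36.25
position: [0.4973, 0.063, 0.1864]
tcp_rot: [[0.243, 0.939, 0.244], [0.656, -0.345, 0.672], [0.715, -0.003, -0.7]]
force: [1.1, 0.0, 0.5]
opening: 1.001
grasp_force: 0.0
```

play_rows(moves=[[[33,0,-33,0,0,0],[0,0,0,0,0,0],[0,0,0,0,0,0]]])

```text
time_s: 36.55
position: [0.4976, 0.0633, 0.2332]
tcp_rot: [[0.238, 0.94, 0.246], [0.659, -0.342, 0.67], [0.714, 0.003, -0.7]]
force: [-0.9, -0.3, -0.2]
opening: 1.001
grasp_force: 0.0
```

Run:
```python
from h import *
g=gp()
p=bot.capture("scene");pt=bot.capture("top");cv2.imwrite("pics/s8.png",cv2.resize(p["image"][150:330,260:500],(800,600),interpolation=cv2.INTER_CUBIC))
for P_ in (p,pt):
    for n,x in dict(dgl=(522,129),B=(589,263)).items():
        m=near(P_,"cap_a",[x[0]/1e3,x[1]/1e3,.029])
        if m is not None: print(n,fitbox([(P_,m)],x,.058,.058,.003,.055))
    for d in bot.silhouettes(P_,"paper_1"):
        if d["confidence"]>.3: print("paper",np.round(at(P_,d["centre"],.023)[:2],3),d["confidence"])
f=np.array([589.5,263,29]);z=kin.toolR(94,-45)[:,2]
plan((f-80*z+[0,0,80],94,-45),(f-80*z,94,-45),(f,94,-45))
```

```text
t 36.55 pos [0.4976 0.0633 0.2332] q [-31.6  25.6 112.3  50.6  64.9 -43.7] F [-0.9 -0.3 -0.2] op 1.001 gf 0.0
grasp pt [496.4  60.  236.7] psi 70.0 phi 45.5
B (array([590.8, 265.8,   5.3]), np.float64(0.034))
dgl (array([517.8, 125.6, -20.8]), np.float64(0.049))
B (array([588.7, 262.1,   5.2]), np.float64(0.054))
paper [ 0.466 -0.306] 0.74
paper [ 0.577 -0.265] 0.63
paper [ 0.522 -0.296] 0.58
-> [585.8 315.9 162. ] (94, -45) [11.4, -0.2, 20.0, -0.0, -0.13, -0.039]
  [13.9, 0.2, 18.3, -0.0, -0.13, -0.039]
  [16.2, 0.8, 16.4, -0.0, -0.13, -0.039]
  [18.1, 1.5, 14.1, -0.0, -0.13, -0.039]
  [19.7, 2.2, 11.7, -0.0, -0.13, -0.039]
  [20.9, 3.0, 9.0, -0.0, -0.13, -0.039]
  [21.8, 3.9, 6.3, -0.0, -0.13, -0.039]
  [22.3, 4.7, 3.4, -0.0, -0.13, -0.039]
  [22.3, 5.6, 0.5, -0.0, -0.13, -0.039]
  [22.0, 6.4, -2.4, -0.0, -0.13, -0.039]
  [21.2, 7.3, -5.2, -0.0, -0.13, -0.039]
  [20.1, 8.1, -7.9, -0.0, -0.13, -0.039]  
-> [585.8 315.9  82. ] (94, -45) 2 x [[28.3, 0.0, 28.3]]  
-> [589.7 259.5  25.5] (94, -45) 2 x [[-0.0, 0.0, 40.0]]
```

View pics/s8.png

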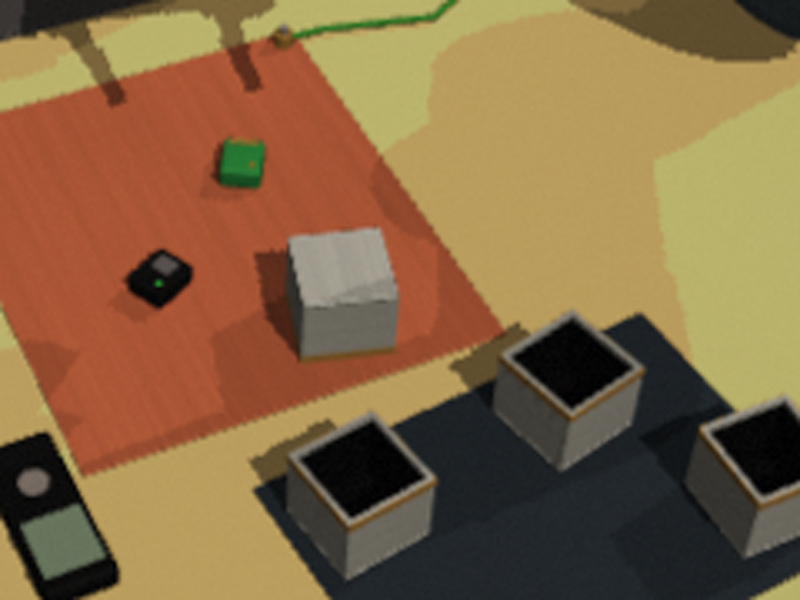

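Cap A now sits flat, open side down, at (345,290), covering the dongle. The tracker (160,278) and modem (242,162) are unmoved. Next is cap B.

play_rows(moves=[[[11.4,-0.2,20,0,-0.13,-0.039],[13.9,0.2,18.3,0,-0.13,-0.039],[16.2,0.8,16.4,0,-0.13,-0.039],[18.1,1.5,14.1,0,-0.13,-0.039],[19.7,2.2,11.7,0,-0.13,-0.039]]])

```text
time_s: 37.45
position: [0.535, 0.1693, 0.2034]
tcp_rot: [[0.164, 0.98, 0.109], [0.978, -0.176, 0.114], [0.131, 0.088, -0.987]]
force: [-0.5, -0.1, -0.5]
opening: 1.003
grasp_force: 0.0
```

play_rows(moves=[[[20.9,3,9,0,-0.13,-0.039],[21.8,3.9,6.3,0,-0.13,-0.039],[22.3,4.7,3.4,0,-0.13,-0.039],[22.3,5.6,0.5,0,-0.13,-0.039],[22,6.4,-2.4,0,-0.13,-0.039]]])

```text
time_s: 37.95
position: [0.5715, 0.275, 0.1739]
tcp_rot: [[0.015, 0.999, 0.048], [0.861, 0.012, -0.508], [-0.508, 0.049, -0.86]]
force: [1.2, -0.8, -0.4]
opening: 1.004
grasp_force: 0.0
```

play_rows(moves=[[[21.2,7.3,-5.2,0,-0.13,-0.039],[20.1,8.1,-7.9,0,-0.13,-0.039],[28.3,0,28.3,0,0,0],[28.3,0,28.3,0,0,0],[0,0,0,0,0,0]]])

```text
time_s: 38.45
position: [0.5816, 0.3136, 0.0744]
tcp_rot: [[-0.059, 0.997, 0.042], [0.698, 0.072, -0.713], [-0.714, -0.013, -0.7]]
force: [-1.1, -0.8, -0.4]
opening: 0.997
grasp_force: 0.0
```

play_rows(moves=[[[0,0,0,0,0,0],[0,0,0,0,0,0]]])

```text
time_s: 38.65
position: [0.5874, 0.3155, 0.0848]
tcp_rot: [[-0.047, 0.997, 0.054], [0.703, 0.071, -0.707], [-0.709, 0.004, -0.705]]
force: [0.4, -0.4, 0.0]
opening: 0.998
grasp_force: 0.0
```

Run:
```python
from h import *
gp();plan(([590.5,264.5,29],94.5,-45))
```

```text
t 38.65 pos [0.5874 0.3155 0.0848] q [ 34.1  57.1  64.8 -38.1  85.8  42.7] F [ 0.4 -0.4  0. ] op 0.998 gf 0.0
grasp pt [587.2 319.1  88.3] psi 94.1 phi -45.2
-> [590.8 261.   25.5] (94.5, -45) [1.8, -0.4, 40.3, -0.001, 0.002, -0.004]
  [1.7, -0.4, 40.3, -0.001, 0.002, -0.004]
```

play_rows(moves=[[[1.8,-0.4,40,-0.001,0.002,-0.004],[1.7,-0.4,40,-0.001,0.002,-0.004],[0,0,0,0,0,0],[0,0,0,0,0,0]]])

```text
time_s: 39.05
position: [0.5907, 0.2608, 0.0257]
tcp_rot: [[-0.055, 0.997, 0.054], [0.705, 0.077, -0.705], [-0.707, -0.0, -0.707]]
force: [0.1, -0.1, 0.9]
opening: 1.002
grasp_force: 0.0
```

play_rows(moves=[[[0,0,0,0,0,0],[0,0,0,0,0,0],[0,0,0,0,0,0],[0,0,0,0,0,0],[0,0,0,0,0,0]]], fingers=-1)

```text
time_s: 39.55
position: [0.5896, 0.2617, 0.0241]
tcp_rot: [[-0.058, 0.997, 0.055], [0.705, 0.079, -0.705], [-0.707, -0.002, -0.707]]
force: [-0.4, 1.5, 1.4]
opening: 0.665
grasp_force: 30.0
```

play_rows(moves=[[[0,0,0,0,0,0],[0,0,0,0,0,0],[0,0,0,0,0,0]]])

```text
time_s: 39.85
position: [0.5896, 0.2616, 0.024]
tcp_rot: [[-0.057, 0.997, 0.054], [0.705, 0.079, -0.705], [-0.707, -0.002, -0.707]]
force: [-0.5, 2.9, 4.1]
opening: 0.667
grasp_force: 30.0
```

play_rows(moves=[[[-29,0,-29,0,0,0],[-29,0,-29,0,0,0],[-29,0,-29,0,0,0],[0,0,0,0,0.1428,0],[0,0,0,0,0.1428,0]]])

```text
time_s: 40.35
position: [0.5898, 0.2627, 0.1471]
tcp_rot: [[-0.071, 0.997, 0.037], [0.878, 0.08, -0.472], [-0.474, -0.001, -0.881]]
force: [-0.3, -0.2, -0.7]
opening: 0.661
grasp_force: 30.0
```

play_rows(moves=[[[0,0,0,0,0.1428,0],[0,0,0,0,0.1428,0],[0,0,0,0,0.1428,0],[0,0,0,0,0.1428,0],[0,0,0,0,0.1428,0]]])

```text
time_s: 40.85
position: [0.5896, 0.2609, 0.1471]
tcp_rot: [[-0.076, 0.997, -0.019], [0.973, 0.078, 0.217], [0.217, -0.002, -0.976]]
force: [-0.9, -0.2, -2.1]
opening: 0.664
grasp_force: 30.0
```

play_rows(moves=[[[0,0,0,0,0.1428,0],[0,0,0,0,0.1428,0],[0,0,0,0,0.1428,0],[0,0,0,0,0.1428,0],[0,0,0,0,0,0]]])

```text
time_s: 41.35
position: [0.5893, 0.2577, 0.1432]
tcp_rot: [[-0.045, 0.997, -0.059], [0.706, 0.073, 0.704], [0.707, -0.01, -0.707]]
force: [0.7, -0.3, -1.1]
opening: 0.661
grasp_force: 30.0
```

play_rows(moves=[[[0,0,0,0,0,0],[0,0,0,0,0,0]]])

```text
time_s: 41.55
position: [0.5895, 0.262, 0.147]
tcp_rot: [[-0.055, 0.997, -0.058], [0.707, 0.08, 0.703], [0.705, -0.003, -0.709]]
force: [-0.3, 0.7, -0.7]
opening: 0.663
grasp_force: 30.0
```

Run:
```python
from h import *
gp();plan(([605,-33,140],None,0),([605,-33,140],90,45),([605,-33,34],90,45))
```

```text
t 41.55 pos [0.5895 0.262  0.147 ] q [ -5.1  42.5  91.6  49.5  66.  -39. ] F [-0.3  0.7 -0.7] op 0.663 gf 30.0
grasp pt [589.8 258.5 150.5] psi 94.6 phi 44.9
-> [604.7 -29.5 136.5] (None, 0) 7 x [[-30.6, -1.2, -28.3]]  
-> [605.  -29.5 136.5] (90, 45) 1 x rot [-0.0585, 0.0024, 0.055]  
-> [605.  -29.5  30.5] (90, 45) 3 x [[-25.0, 0.0, 25.0]]
```

play_rows(moves=[[[-30.6,-1.2,-28.3,0,0,0],[-30.6,-1.2,-28.3,0,0,0],[-30.6,-1.2,-28.3,0,0,0],[-30.6,-1.2,-28.3,0,0,0],[-30.6,-1.2,-28.3,0,0,0]]])

```text
time_s: 42.05
position: [0.6004, 0.053, 0.1396]
tcp_rot: [[-0.057, 0.997, -0.059], [0.707, 0.082, 0.702], [0.705, -0.001, -0.709]]
force: [0.3, 0.4, 0.1]
opening: 0.664
grasp_force: 30.0
```

play_rows(moves=[[[-30.6,-1.2,-28.3,0,0,0],[-30.6,-1.2,-28.3,0,0,0],[0,0,0,-0.0585,0.002,0.055],[-29,0,29,0,0,0],[-29,0,29,0,0,0]]])

```text
time_s: 42.55
position: [0.6059, -0.0302, 0.0546]
tcp_rot: [[-0.003, 1.0, 0.003], [0.71, 0.0, 0.704], [0.704, 0.005, -0.71]]
force: [0.6, 0.0, -1.4]
opening: 0.67
grasp_force: 30.0
```

play_rows(moves=[[[-15,0,15,0,0,0],[0,0,0,0,0,0],[0,0,0,0,0,0],[0,0,0,0,0,0]]])

```text
time_s: 42.95
position: [0.605, -0.0296, 0.0337]
tcp_rot: [[-0.001, 1.0, 0.001], [0.707, 0.0, 0.707], [0.707, 0.002, -0.707]]
force: [0.7, -0.3, 0.4]
opening: 0.668
grasp_force: 30.0
```

Run:
```python
from h import *
gp()
p=bot.capture("scene")
for q,g in [("tracker",(605,48)),("modem",(507,-24))]:
    m=near(p,q,[g[0]/1e3,g[1]/1e3,.011])
    if m is not None: print(q,fitbox([(p,m)],g,.034,.028,.003,.019),m.sum())
```

```text
t 42.95 pos [ 0.605  -0.0296  0.0337] q [-31.1  54.6  86.1  39.7  71.6 -55.2] F [ 0.7 -0.3  0.4] op 0.668 gf 30.0
grasp pt [605.  -33.1  37.2] psi 90.0 phi 45.0
tracker (array([606.3,  50.4,  36.5]), np.float64(0.25)) 201
modem (array([510.8, -17.3,  61.2]), np.float64(0.212)) 164
```

play_rows(moves=[[[-2.1,0,2.1,0,0,0],[0,0,0,0,0,0],[0,0,0,0,0,0]]])

```text
time_s: 43.4
position: [0.6041, -0.03, 0.0292]
tcp_rot: [[0.002, 1.0, 0.001], [0.706, -0.002, 0.708], [0.708, -0.001, -0.706]]
force: [-0.7, 0.0, -0.5]
opening: 0.67
grasp_force: 30.0
```

play_rows(moves=[[[-0.7,0,0.7,0,0,0],[0,0,0,0,0,0],[0,0,0,0,0,0]]])

```text
time_s: 43.7
position: [0.6042, -0.0301, 0.0284]
tcp_rot: [[0.002, 1.0, 0.001], [0.706, -0.002, 0.708], [0.708, -0.001, -0.706]]
force: [0.3, -1.2, 2.2]
opening: 0.664
grasp_force: 30.0
```

play_rows(moves=[[[-0.6,0,0.6,0,0,0],[0,0,0,0,0,0],[0,0,0,0,0,0]]])

```text
time_s: 44.0
position: [0.6042, -0.0301, 0.0284]
tcp_rot: [[0.001, 1.0, 0.001], [0.705, -0.001, 0.709], [0.709, -0.0, -0.705]]
force: [-0.8, -1.6, 5.8]
opening: 0.664
grasp_force: 30.0
```

play_rows(moves=[[[0,0,0,0,0,0],[0,0,0,0,0,0],[0,0,0,0,0,0],[0,0,0,0,0,0],[0,0,0,0,0,0]]], fingers=1)

```text
time_s: 44.5
position: [0.6041, -0.0299, 0.0271]
tcp_rot: [[0.002, 1.0, 0.0], [0.706, -0.001, 0.708], [0.708, -0.001, -0.706]]
force: [-0.0, -0.2, 0.4]
opening: 0.972
grasp_force: 0.0
```

play_rows(moves=[[[0,0,0,0,-0.1428,0],[0,0,0,0,-0.1428,0],[0,0,0,0,-0.1428,0],[0,0,0,0,-0.1428,0],[0,0,0,0,-0.1428,0]]])

```text
time_s: 45.0
position: [0.6048, -0.0303, 0.0284]
tcp_rot: [[0.002, 1.0, 0.002], [0.998, -0.002, 0.067], [0.067, 0.002, -0.998]]
force: [-1.0, -0.3, -1.5]
opening: 0.997
grasp_force: 0.0
```

play_rows(moves=[[[0,0,0,0,-0.1428,0],[0,0,0,0,-0.1428,0],[0,0,0,0,-0.1428,0],[0,0,0,0,-0.1428,0],[0,0,0,0,-0.1428,0]]])

```text
time_s: 45.5
position: [0.6044, -0.0295, 0.0282]
tcp_rot: [[0.001, 1.0, -0.0], [0.806, -0.001, -0.592], [-0.592, 0.001, -0.806]]
force: [-0.4, -0.2, -1.4]
opening: 1.002
grasp_force: 0.0
```

play_rows(moves=[[[0,0,0,0,-0.1428,0],[-6.2,0,5.2,0,0,0],[0,0,0,0,0,0],[0,0,0,0,0,0],[0,0,0,0,0,0]]])

```text
time_s: 46.0
position: [0.6041, -0.0394, 0.0286]
tcp_rot: [[0.002, 1.0, -0.004], [0.718, -0.004, -0.696], [-0.696, -0.001, -0.718]]
force: [-0.8, 0.5, -0.3]
opening: 0.992
grasp_force: 0.0
```

play_rows(moves=[[[0,0,0,0,0,0],[0,0,0,0,0,0],[0,0,0,0,0,0],[0,0,0,0,0,0],[0,0,0,0,0,0]]], fingers=-1)

```text
time_s: 46.5
position: [0.6038, -0.0381, 0.0277]
tcp_rot: [[-0.0, 1.0, -0.003], [0.717, -0.002, -0.697], [-0.697, -0.002, -0.717]]
force: [-0.2, -0.6, 1.2]
opening: 0.662
grasp_force: 30.0
```

play_rows(moves=[[[0,0,0,0,0,0],[0,0,0,0,0,0],[0,0,0,0,0,0]]])

```text
time_s: 46.8
position: [0.6038, -0.0381, 0.0277]
tcp_rot: [[-0.0, 1.0, -0.003], [0.717, -0.002, -0.697], [-0.697, -0.002, -0.717]]
force: [0.6, -0.3, 1.6]
opening: 0.66
grasp_force: 30.0
```

Run:
```python
from h import *
gp()
for psi in (105,110,115,120,125): print(psi,[ (f,kin.ok(kin.ik([.605,.048,.03],kin.toolR(psi,f)))) for f in (0,30,45)])
```

```text
t 46.8 pos [ 0.6038 -0.0381  0.0277] q [  5.1  54.   89.5 -55.4  57.4  45.2] F [ 0.6 -0.3  1.6] op 0.66 gf 30.0
grasp pt [603.8 -34.6  31.3] psi 89.9 phi -44.2
105 [(0, np.True_), (30, np.True_), (45, np.True_)]
110 [(0, np.True_), (30, np.True_), (45, np.True_)]
115 [(0, np.True_), (30, np.True_), (45, np.True_)]
120 [(0, np.True_), (30, np.True_), (45, np.True_)]
125 [(0, np.True_), (30, np.True_), (45, np.True_)]
```

play_rows(moves=[[[-24,0,-24,0,0,0],[-24,0,-24,0,0,0],[-24,0,-24,0,0,0],[0,0,0,0,0.1428,0],[0,0,0,0,0.1428,0]]])

```text
time_s: 47.3
position: [0.6045, -0.0377, 0.1302]
tcp_rot: [[-0.001, 1.0, 0.0], [0.887, 0.001, -0.461], [-0.461, -0.0, -0.887]]
force: [-1.0, 0.0, -1.5]
opening: 0.665
grasp_force: 30.0
```

play_rows(moves=[[[0,0,0,0,0.1428,0],[0,0,0,0,0.1428,0],[0,0,0,0,0.1428,0],[0,0,0,0,0.1428,0],[0,0,0,0,0.1428,0]]])

```text
time_s: 47.8
position: [0.6043, -0.0395, 0.1304]
tcp_rot: [[0.001, 1.0, 0.0], [0.973, -0.001, 0.232], [0.232, -0.0, -0.973]]
force: [-0.0, -0.1, -2.3]
opening: 0.667
grasp_force: 30.0
```

play_rows(moves=[[[0,0,0,0,0.1428,0],[0,0,0,0,0.1428,0],[0,0,0,0,0.1428,0],[0,0,0,0,0.1428,0],[0,0,0,0,0,0]]])

```text
time_s: 48.3
position: [0.6032, -0.0425, 0.1262]
tcp_rot: [[0.009, 1.0, -0.0], [0.696, -0.006, 0.718], [0.718, -0.007, -0.696]]
force: [-0.3, -0.4, -0.4]
opening: 0.663
grasp_force: 30.0
```

play_rows(moves=[[[0,0,0,0,0,0],[0,0,0,0,0,0]]])

```text
time_s: 48.5
position: [0.6039, -0.0385, 0.13]
tcp_rot: [[0.002, 1.0, -0.001], [0.698, -0.0, 0.716], [0.716, -0.002, -0.698]]
force: [-0.2, 0.6, -1.6]
opening: 0.664
grasp_force: 30.0
```

Run:
```python
from h import *
gp()
plan(([605.3,48.5,120],None,0),([605.3,48.5,120],108,45.8),([605.3,48.5,75],108,45.8),([605.3,48.5,33],108,45.8))
```

```text
t 48.5 pos [ 0.6039 -0.0385  0.13  ] q [-32.   46.5  85.2  38.   79.7 -49.8] F [-0.2  0.6 -1.6] op 0.664 gf 30.0
grasp pt [603.9 -42.  133.5] psi 90.0 phi 45.7
-> [605.3  52.1 116.5] (None, 0) 2 x [[26.8, 0.7, 37.1]]  
-> [604.2  51.9 116.5] (108, 45.8) 3 x rot [0.0746, 0.0004, -0.0736]  
-> [604.2  51.9  71.5] (108, 45.8) 1 x [[-32.3, 0.0, 31.4]]  
-> [604.2  51.9  29.5] (108, 45.8) 1 x [[-30.1, 0.0, 29.3]]
```

play_rows(moves=[[[26.8,0.7,37.1,0,0,0],[26.8,0.7,37.1,0,0,0],[0,0,0,0.0746,0,-0.0736],[0,0,0,0.0746,0,-0.0736],[0,0,0,0.0746,0,-0.0736]]])

```text
time_s: 49.0
position: [0.6054, 0.053, 0.1177]
tcp_rot: [[-0.221, 0.949, -0.224], [0.663, 0.315, 0.679], [0.715, 0.001, -0.699]]
force: [0.5, -0.2, -1.3]
opening: 0.669
grasp_force: 30.0
```

play_rows(moves=[[[0,0,0,0,0,0],[-22,0,21.4,0,0,0],[-10,0,10,0,0,0],[0,0,0,0,0,0],[0,0,0,0,0,0]]])

```text
time_s: 49.5
position: [0.605, 0.0516, 0.0718]
tcp_rot: [[-0.213, 0.952, -0.221], [0.662, 0.307, 0.683], [0.718, -0.001, -0.696]]
force: [-0.7, -0.7, -0.7]
opening: 0.667
grasp_force: 30.0
```

Run:
```python
from h import *
g=gp()
plan(([605.3,48.5,32],108,45.8))
p=bot.capture("scene");cv2.imwrite("pics/s9.png",cv2.resize(p["image"][150:330,220:460],(800,600),interpolation=cv2.INTER_CUBIC))
m=near(p,"cap_a",g/1e3)
if m is not None: print(fitbox([(p,m)],g[:2],.058,.058,(g[2]-26.5)/1e3,(g[2]+25.5)/1e3))
m=near(p,"tracker",[.605,.048,.011])
if m is not None: print(fitbox([(p,m)],(605,48),.034,.028,.003,.019),m.sum())
```

```text
t 49.5 pos [0.605  0.0516 0.0718] q [-21.8  53.2  80.3  34.   81.6 -55.5] F [-0.7 -0.7 -0.7] op 0.667 gf 30.0
grasp pt [606.1  48.2  75.3] psi 107.9 phi 45.9
-> [604.2  51.9  28.5] (108, 45.8) 1 x [[-30.7, -0.7, 30.5]]  
(array([604.7,  50.3,   8.1]), np.float64(0.225))
```

View pics/s9.png

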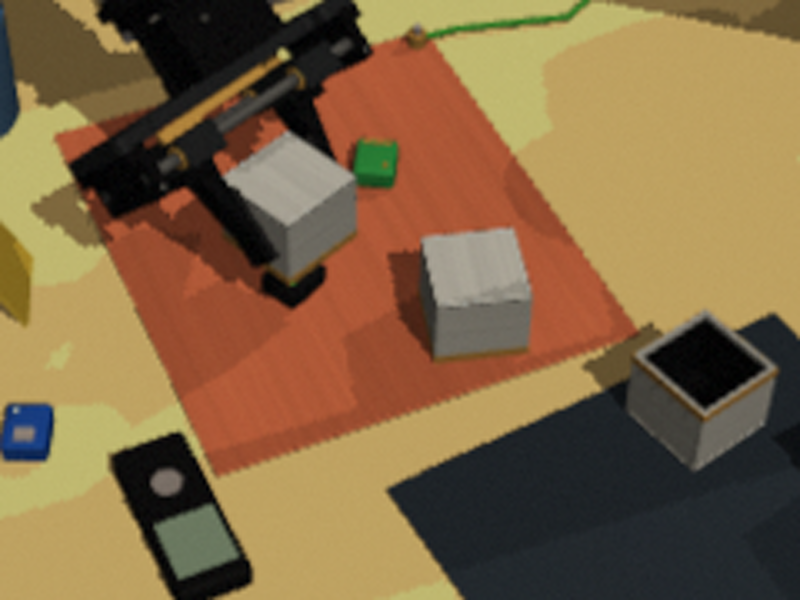

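The cap is open side down over the tracker, whose near corner at (291,306) sits below the cap's corner at (287,278). The alignment is good, so I'm lowering it.

play_rows(moves=[[[-15.3,-0.3,15.2,0,0,0],[-14.5,-0.3,14.5,0,0,0],[0,0,0,0,0,0],[0,0,0,0,0,0]]])

```text
time_s: 50.05
position: [0.6049, 0.0516, 0.03]
tcp_rot: [[-0.214, 0.952, -0.22], [0.662, 0.307, 0.683], [0.718, 0.0, -0.696]]
force: [0.0, -0.2, -0.4]
opening: 0.667
grasp_force: 30.0
```

play_rows(moves=[[[-0.8,0,0.8,0,0,0],[0,0,0,0,0,0],[0,0,0,0,0,0]]])

```text
time_s: 50.35
position: [0.6051, 0.0515, 0.029]
tcp_rot: [[-0.215, 0.952, -0.22], [0.663, 0.307, 0.683], [0.717, 0.001, -0.697]]
force: [-0.1, 0.5, -0.6]
opening: 0.663
grasp_force: 30.0
```

play_rows(moves=[[[-0.8,0,0.8,0,0,0],[0,0,0,0,0,0],[0,0,0,0,0,0]]])

```text
time_s: 50.65
position: [0.6047, 0.0517, 0.0271]
tcp_rot: [[-0.214, 0.952, -0.221], [0.663, 0.308, 0.683], [0.718, -0.0, -0.696]]
force: [-0.2, -0.7, -1.1]
opening: 0.662
grasp_force: 30.0
```

play_rows(moves=[[[-0.5,0,0.5,0,0,0],[0,0,0,0,0,0],[0,0,0,0,0,0]]])

```text
time_s: 50.95
position: [0.6047, 0.0516, 0.0263]
tcp_rot: [[-0.214, 0.952, -0.221], [0.663, 0.307, 0.683], [0.718, 0.0, -0.696]]
force: [-0.6, 0.7, -1.4]
opening: 0.663
grasp_force: 30.0
```

play_rows(moves=[[[-0.4,0,0.4,0,0,0],[0,0,0,0,0,0],[0,0,0,0,0,0]]])

```text
time_s: 51.25
position: [0.6047, 0.0516, 0.0263]
tcp_rot: [[-0.214, 0.952, -0.221], [0.662, 0.308, 0.683], [0.718, 0.0, -0.696]]
force: [-1.2, -0.7, 3.6]
opening: 0.664
grasp_force: 30.0
```

play_rows(moves=[[[-0.4,0,0.4,0,0,0],[0,0,0,0,0,0],[0,0,0,0,0,0]]])

```text
time_s: 51.55
position: [0.6047, 0.0516, 0.0262]
tcp_rot: [[-0.214, 0.951, -0.221], [0.662, 0.308, 0.684], [0.718, 0.0, -0.696]]
force: [-1.9, -1.4, 6.6]
opening: 0.667
grasp_force: 30.0
```

play_rows(moves=[[[0,0,0,0,0,0],[0,0,0,0,0,0],[0,0,0,0,0,0],[0,0,0,0,0,0],[0,0,0,0,0,0]]], fingers=1)

```text
time_s: 52.05
position: [0.6046, 0.0517, 0.025]
tcp_rot: [[-0.214, 0.952, -0.221], [0.663, 0.308, 0.683], [0.718, -0.0, -0.696]]
force: [0.5, 0.2, -1.5]
opening: 0.976
grasp_force: 0.0
```

play_rows(moves=[[[0,0,-20,0,0,0],[0,0,-40,0,0,0],[0,0,-40,0,0,0],[30,0,-30,0,0,0],[33,0,-33,0,0,0]]])

```text
time_s: 52.55
position: [0.6269, -0.0189, 0.1843]
tcp_rot: [[-0.211, 0.952, -0.221], [0.663, 0.306, 0.684], [0.718, -0.002, -0.696]]
force: [0.4, -0.2, -0.1]
opening: 1.003
grasp_force: 0.0
```

play_rows(moves=[[[33,0,-33,0,0,0],[0,0,0,0,0,0],[0,0,0,0,0,0]]])

```text
time_s: 52.85
position: [0.6277, -0.0188, 0.2318]
tcp_rot: [[-0.216, 0.952, -0.219], [0.664, 0.307, 0.681], [0.716, 0.002, -0.698]]
force: [-0.2, -0.4, -0.7]
opening: 1.002
grasp_force: 0.0
```

Run:
```python
from h import *
g=gp()
p=bot.capture("scene");pt=bot.capture("top");cv2.imwrite("pics/s10.png",cv2.resize(p["image"][150:330,220:460],(800,600),interpolation=cv2.INTER_CUBIC))
for P_ in (p,pt):
    for n,x in dict(dgl=(522,129),trk=(605,48),D=(382,360),C=(444,256)).items():
        m=near(P_,"cap_a",[x[0]/1e3,x[1]/1e3,.029])
        if m is not None: print(n,fitbox([(P_,m)],x,.058,.058,.003,.055))
    m=near(P_,"modem",[.507,-.024,.011])
    if m is not None: print("mod",fitbox([(P_,m)],(507,-24),.034,.028,.003,.019),m.sum())
f=np.array([382.5,361,29]);psi=86.3;z=kin.toolR(psi,-45)[:,2]
plan(([500,200,260],90,0),(f-80*z+[0,0,80],psi,-45),(f-80*z,psi,-45),(f,psi,-45))
```

```text
t 52.85 pos [ 0.6277 -0.0188  0.2318] q [-26.3  43.6  70.6  31.4  99.7 -48.5] F [-0.2 -0.4 -0.7] op 1.002 gf 0.0
grasp pt [628.8 -22.2 235.3] psi 107.9 phi 45.7
dgl (array([522.9, 129.9, -19. ]), np.float64(0.054))
trk (array([607.2,  49. ,  16. ]), np.float64(0.027))
D (array([383.7, 362. ,  -4. ]), np.float64(0.034))
C (array([445.1, 258.2,   8.5]), np.float64(0.032))
mod (array([509.6, -18.5,  61.1]), np.float64(0.24)) 158
dgl (array([519.1, 125.1, -19.8]), np.float64(0.057))
trk (array([603.1,  46.2,  17.8]), np.float64(0.157))
D (array([380.7, 359. ,  -4.2]), np.float64(0.037))
C (array([442.9, 255.3,   7.5]), np.float64(0.067))
-> [500. 200. 255.] (90, 0) [31.6, -9.0, 26.7, -0.021, -0.132, 0.049]
  [34.4, -11.1, 22.1, -0.021, -0.132, 0.049]
  [36.4, -13.3, 17.2, -0.021, -0.132, 0.049]
  [37.6, -15.4, 12.0, -0.021, -0.132, 0.049]
  [38.0, -17.5, 6.6, -0.021, -0.132, 0.049]
  [37.6, -19.4, 1.2, -0.021, -0.132, 0.049] BAD [(4, array([ 8., -2.,  2., -7., -4., 13.])), (5, array([ 8., -1.,  0., -8., -1., 15.]))]
-> [385.9 413.9 162. ] (86.3, -45) [35.7, -19.0, 15.5, 0.004, -0.131, 0.01]
  [37.2, -19.3, 10.8, 0.004, -0.131, 0.01]
  [38.1, -19.7, 6.0, 0.004, -0.131, 0.01]
  [38.3, -20.1, 1.0, 0.004, -0.131, 0.01]
  [37.9, -20.4, -3.9, 0.004, -0.131, 0.01]
  [36.9, -20.9, -8.7, 0.004, -0.131, 0.01] BAD [(0, array([ 8.,  3., -1., -8.,  1., 12.]))]
-> [385.9 413.9  82. ] (86.3, -45) 2 x [[28.3, 0.0, 28.3]]  
-> [382.3 357.5  25.5] (86.3, -45) 2 x [[-0.0, -0.0, 40.0]]
```

play_rows(moves=[[[0,0,0,-0.018,-0.1131,0.042],[0,0,0,-0.018,-0.1131,0.042],[0,0,0,-0.018,-0.1131,0.042],[0,0,0,-0.018,-0.1131,0.042],[0,0,0,-0.018,-0.1131,0.042]]])

```text
time_s: 53.95
position: [0.6276, -0.019, 0.2314]
tcp_rot: [[-0.079, 0.996, -0.041], [0.972, 0.086, 0.22], [0.223, -0.023, -0.975]]
force: [0.2, 0.0, 0.1]
opening: 1.004
grasp_force: 0.0
```

play_rows(moves=[[[0,0,0,-0.018,-0.1131,0.042],[0,0,0,-0.018,-0.1131,0.042],[36.1,-20.2,2.7,0,0,0],[36.1,-20.2,2.7,0,0,0],[36.1,-20.2,2.7,0,0,0]]])

```text
time_s: 54.45
position: [0.5657, 0.091, 0.2228]
tcp_rot: [[-0.001, 1.0, 0.001], [1.0, 0.001, 0.003], [0.003, 0.001, -1.0]]
force: [0.5, 0.7, 0.1]
opening: 1.002
grasp_force: 0.0
```

play_rows(moves=[[[36.1,-20.2,2.7,0,0,0],[36.1,-20.2,2.7,0,0,0],[36.1,-20.2,2.7,0,0,0],[36.1,-20.2,2.7,0,0,0],[36.1,-20.2,2.7,0,0,0]]])

```text
time_s: 54.95
position: [0.4645, 0.2715, 0.2097]
tcp_rot: [[-0.001, 1.0, 0.002], [1.0, 0.001, 0.003], [0.003, 0.002, -1.0]]
force: [1.0, 0.5, -0.7]
opening: 0.997
grasp_force: 0.0
```

play_rows(moves=[[[36.1,-20.2,2.7,0,0,0],[36.1,-20.2,2.7,0,0,0],[36.1,-20.2,2.7,0,0,0],[36.1,-20.2,2.7,0,0,0],[0,0,0,0.004,-0.131,0.01]]])

```text
time_s: 55.45
position: [0.3811, 0.4152, 0.1991]
tcp_rot: [[0.007, 1.0, -0.006], [0.991, -0.008, -0.131], [-0.131, -0.005, -0.991]]
force: [-0.3, -0.3, -0.3]
opening: 1.0
grasp_force: 0.0
```

play_rows(moves=[[[0,0,0,0.004,-0.131,0.01],[0,0,0,0.004,-0.131,0.01],[0,0,0,0.004,-0.131,0.01],[0,0,0,0.004,-0.131,0.01],[0,0,0,0.004,-0.131,0.01]]])

```text
time_s: 55.95
position: [0.3845, 0.4153, 0.1995]
tcp_rot: [[0.046, 0.998, -0.042], [0.704, -0.062, -0.707], [-0.709, 0.003, -0.706]]
force: [0.9, -0.6, -0.3]
opening: 0.995
grasp_force: 0.0
```

play_rows(moves=[[[0,0,0,0,0,0],[0,0,0,0,0,0],[0,0,0,0,0,0]]])

```text
time_s: 56.25
position: [0.3847, 0.414, 0.1998]
tcp_rot: [[0.046, 0.998, -0.042], [0.708, -0.063, -0.703], [-0.704, 0.002, -0.71]]
force: [0.1, -0.9, 1.0]
opening: 1.001
grasp_force: 0.0
```

Run:
```python
from h import *
g=gp()
f=np.array([382.5,361,29]);psi=86.1;z=kin.toolR(psi,-45)[:,2]
plan((f-80*z,psi,-45),(f,psi,-45),(f+[0,0,120],psi,-45),([500,290,150],psi,-45),([500,290,150],psi,45))
```

```text
t 56.25 pos [0.3847 0.414  0.1998] q [ 48.6  46.2  69.7 -26.2 100.9  56. ] F [ 0.1 -0.9  1. ] op 1.001 gf 0.0
grasp pt [384.9 417.5 203.4] psi 86.4 phi -44.8
-> [386.1 413.9  82. ] (86.1, -45) [27.7, 0.4, 27.9, 0.002, -0.001, 0.001]
  [27.7, 0.4, 27.8, 0.002, -0.001, 0.001]
  [27.7, 0.4, 27.8, 0.002, -0.001, 0.001]  
-> [382.3 357.5  25.5] (86.1, -45) 2 x [[0.0, -0.0, 40.0]]  
-> [382.3 357.5 145.5] (86.1, -45) 3 x [[-28.3, 0.0, -28.3]]  
-> [499.8 286.5 146.5] (86.1, -45) 3 x [[-15.0, 40.7, 14.6]]  
-> [500.2 293.5 146.5] (86.1, 45) [0.5, 0.0, -0.5, -0.0, 0.143, 0.0]
  [0.5, 0.0, -0.4, -0.0, 0.143, 0.0]
  [0.6, 0.0, -0.3, -0.0, 0.143, 0.0]
  [0.6, 0.0, -0.2, -0.0, 0.143, 0.0]
  [0.6, 0.0, -0.1, -0.0, 0.143, 0.0]
  [0.6, 0.0, -0.0, -0.0, 0.143, 0.0]
  [0.6, 0.0, 0.0, -0.0, 0.143, 0.0]
  [0.6, 0.0, 0.1, -0.0, 0.143, 0.0]
  [0.6, 0.0, 0.2, -0.0, 0.143, 0.0]
  [0.6, 0.0, 0.3, -0.0, 0.143, 0.0]
  [0.5, 0.0, 0.4, -0.0, 0.143, 0.0] BAD [(7, array([ -4.,   0.,   3.,  12.,  -2., -13.])), (8, array([ -4.,   1.,   3.,  13.,   1., -14.])), (9, array([ -4.,   2.,   2.,  11.,   3., -13.]))]
```

play_rows(moves=[[[27.7,0.4,27.8,0.002,-0.001,0.001],[27.7,0.4,27.8,0.002,-0.001,0.001],[27.7,0.4,27.8,0.002,-0.001,0.001],[0,0,0,0,0,0],[0,0,0,0,0,0]]])

```text
time_s: 56.75
position: [0.3863, 0.4137, 0.0827]
tcp_rot: [[0.049, 0.998, -0.049], [0.704, -0.069, -0.706], [-0.708, 0.0, -0.706]]
force: [0.4, 0.5, 0.9]
opening: 1.003
grasp_force: 0.0
```

play_rows(moves=[[[0,0,27,0,0,0],[0,0,27,0,0,0],[0,0,26,0,0,0],[0,0,0,0,0,0],[0,0,0,0,0,0]]])

```text
time_s: 57.25
position: [0.3834, 0.3589, 0.0271]
tcp_rot: [[0.051, 0.998, -0.047], [0.706, -0.069, -0.704], [-0.706, 0.003, -0.708]]
force: [0.5, 0.2, -0.1]
opening: 0.999
grasp_force: 0.0
```

play_rows(moves=[[[0,0,0,0,0,0],[0,0,0,0,0,0],[0,0,0,0,0,0],[0,0,0,0,0,0],[0,0,0,0,0,0]]], fingers=-1)

```text
time_s: 57.75
position: [0.3821, 0.358, 0.0248]
tcp_rot: [[0.048, 0.998, -0.048], [0.705, -0.068, -0.706], [-0.708, 0.0, -0.706]]
force: [-0.3, 0.0, 0.9]
opening: 0.665
grasp_force: 30.0
```

play_rows(moves=[[[0,0,0,0,0,0],[0,0,0,0,0,0],[0,0,0,0,0,0]]])

```text
time_s: 58.05
position: [0.3821, 0.358, 0.0248]
tcp_rot: [[0.048, 0.998, -0.048], [0.705, -0.068, -0.706], [-0.708, 0.0, -0.706]]
force: [-0.3, 2.6, 2.1]
opening: 0.663
grasp_force: 30.0
```

Run:
```python
from h import *
g=gp()
psi=86.2
plan((g+[0,0,120],None,0),([590,300,150],None,-45),([590,300,150],psi,45),([590,300,36],psi,45))
```

```text
t 58.05 pos [0.3821 0.358  0.0248] q [ 45.6  57.1  79.5 -27.7  81.8  63.2] F [-0.3  2.6  2.1] op 0.663 gf 30.0
grasp pt [382.3 361.5  28.4] psi 86.1 phi -45.1
-> [382.1 358.  144.8] (None, 0) 3 x [[-28.3, 0.0, -28.3]]  
-> [589.8 296.5 146.5] (None, -45) 5 x [[-6.9, 42.3, 6.5]]  
-> [590.2 303.5 146.5] (86.2, 45) [0.5, -0.0, -0.5, 0.0, 0.143, -0.0]
  [0.5, -0.0, -0.4, 0.0, 0.143, -0.0]
  [0.6, -0.0, -0.3, 0.0, 0.143, -0.0]
  [0.6, -0.0, -0.2, 0.0, 0.143, -0.0]
  [0.6, -0.0, -0.1, 0.0, 0.143, -0.0]
  [0.6, -0.0, -0.0, 0.0, 0.143, -0.0]
  [0.6, 0.0, 0.0, 0.0, 0.143, -0.0]
  [0.6, 0.0, 0.1, 0.0, 0.143, -0.0]
  [0.6, 0.0, 0.2, 0.0, 0.143, -0.0]
  [0.6, 0.0, 0.3, 0.0, 0.143, -0.0]
  [0.5, 0.0, 0.4, 0.0, 0.143, -0.0]  
-> [590.2 303.5  32.5] (86.2, 45) 3 x [[-26.9, 0.0, 26.9]]
```

play_rows(moves=[[[-28.3,0,-28.3,0,0,0],[-28.3,0,-28.3,0,0,0],[-28.3,0,-28.3,0,0,0],[-6.9,42.3,6.5,0,0,0],[-6.9,42.3,6.5,0,0,0]]])

```text
time_s: 58.55
position: [0.4657, 0.334, 0.1466]
tcp_rot: [[0.047, 0.998, -0.045], [0.706, -0.065, -0.705], [-0.707, 0.001, -0.708]]
force: [1.0, -0.2, -1.5]
opening: 0.662
grasp_force: 30.0
```

play_rows(moves=[[[-6.9,42.3,6.5,0,0,0],[-6.9,42.3,6.5,0,0,0],[-6.9,42.3,6.5,0,0,0],[0,0,0,0,0.1428,0],[0,0,0,0,0.1428,0]]])

```text
time_s: 59.05
position: [0.5901, 0.2958, 0.1423]
tcp_rot: [[0.059, 0.998, -0.037], [0.877, -0.07, -0.476], [-0.477, -0.004, -0.879]]
force: [-0.1, -0.3, -0.3]
opening: 0.67
grasp_force: 30.0
```

play_rows(moves=[[[0,0,0,0,0.1428,0],[0,0,0,0,0.1428,0],[0,0,0,0,0.1428,0],[0,0,0,0,0.1428,0],[0,0,0,0,0.1428,0]]])

```text
time_s: 59.55
position: [0.5896, 0.2959, 0.1467]
tcp_rot: [[0.067, 0.998, 0.016], [0.974, -0.069, 0.215], [0.216, 0.001, -0.976]]
force: [-0.7, -0.1, -2.6]
opening: 0.667
grasp_force: 30.0
```

play_rows(moves=[[[0,0,0,0,0.1428,0],[0,0,0,0,0.1428,0],[0,0,0,0,0.1428,0],[0,0,0,0,0.1428,0],[0,0,0,0,0,0]]])

```text
time_s: 60.05
position: [0.5888, 0.2929, 0.1428]
tcp_rot: [[0.058, 0.997, 0.046], [0.707, -0.074, 0.703], [0.705, -0.008, -0.709]]
force: [0.2, -0.5, -1.5]
opening: 0.669
grasp_force: 30.0
```

play_rows(moves=[[[0,0,0,0,0,0],[0,0,0,0,0,0]]])

```text
time_s: 60.25
position: [0.5898, 0.297, 0.1466]
tcp_rot: [[0.047, 0.998, 0.047], [0.708, -0.067, 0.703], [0.705, 0.001, -0.71]]
force: [0.0, 0.6, -0.6]
opening: 0.666
grasp_force: 30.0
```

Run:
```python
from h import *
g=gp();plan(([590,300,36],90,45))
p=bot.capture("top")
m=near(p,"modem",[.505,-.026,.011])
if m is not None: print("mod",fitbox([(p,m)],(507,-24),.034,.028,.003,.019),m.sum())
```

```text
t 60.25 pos [0.5898 0.297  0.1466] q [ -1.9  41.2  95.5  56.3  57.8 -36. ] F [ 0.   0.6 -0.6] op 0.666 gf 30.0
grasp pt [589.6 293.5 150.1] psi 86.2 phi 44.8
-> [590.  303.5  32.5] (90, 45) [-25.3, -0.1, 28.5, 0.016, 0.001, -0.016]
  [-25.3, -0.1, 28.5, 0.016, 0.001, -0.016]
  [-25.3, 0.0, 28.5, 0.016, 0.001, -0.016]  
mod (array([506. , -23.5,  53.9]), np.float64(0.126)) 160
```

play_rows(moves=[[[-25.3,0,28.5,0.016,0.001,-0.016],[-25.3,0,28.5,0.016,0.001,-0.016],[-25.3,0,28.5,0.016,0.001,-0.016],[0,0,0,0,0,0],[0,0,0,0,0,0]]])

```text
time_s: 60.85
position: [0.5896, 0.3038, 0.0321]
tcp_rot: [[-0.0, 1.0, -0.002], [0.706, 0.002, 0.708], [0.708, -0.001, -0.706]]
force: [-0.7, -0.9, -0.2]
opening: 0.666
grasp_force: 30.0
```

play_rows(moves=[[[-1.8,0,1.8,0,0,0],[0,0,0,0,0,0],[0,0,0,0,0,0]]])

```text
time_s: 61.15
position: [0.5904, 0.303, 0.031]
tcp_rot: [[-0.001, 1.0, 0.001], [0.706, -0.0, 0.708], [0.708, 0.002, -0.706]]
force: [0.3, -0.7, -0.7]
opening: 0.667
grasp_force: 30.0
```

play_rows(moves=[[[-0.7,0,0.7,0,0,0],[0,0,0,0,0,0],[0,0,0,0,0,0]]])

```text
time_s: 61.45
position: [0.5901, 0.3028, 0.0287]
tcp_rot: [[0.0, 1.0, 0.0], [0.706, -0.001, 0.708], [0.708, -0.0, -0.706]]
force: [0.3, 0.4, -0.9]
opening: 0.66
grasp_force: 30.0
```

Run:
```python
from h import *
g=gp()
for n in ("scene","top"):
    p=bot.capture(n);h=cv2.cvtColor(p["image"],cv2.COLOR_BGR2HSV)
    m=((h[...,0]>45)&(h[...,0]<85)&(h[...,1]>110)).astype(np.uint8);u=proj(p,[.508,-.022,.011])
    k,lab,st,ce=cv2.connectedComponentsWithStats(m);i=min(range(1,k),key=lambda i:np.hypot(*(ce[i]-u)) if st[i,4]>40 else 1e9)
    print(n,st[i,4],ce[i],np.round(at(p,ce[i],.011)[:2],4),fitbox([(p,lab==i)],(508,-22),.034,.028,.003,.019))
for psi in (60,70,80): print(psi,[kin.ok(kin.ik([.508,-.022,z],kin.toolR(psi,45.7))) for z in (.03,.12)])
```

```text
t 61.45 pos [0.5901 0.3028 0.0287] q [ -1.4  53.3  93.9  60.7  54.2 -48.2] F [ 0.3  0.4 -0.9] op 0.66 gf 30.0
grasp pt [590.1 299.3  32.2] psi 90.0 phi 45.1
scene 45 [398.62222222 146.06666667] [ 0.2775 -0.1064] (array([508., -22.,   0.]), np.float64(1.0))
top 109 [359.01834862 274.28440367] [ 0.5099 -0.0208] (array([507.8, -20.3, 139.5]), np.float64(0.387))
60 [np.True_, np.True_]
70 [np.True_, np.True_]
80 [np.True_, np.True_]
```

play_rows(moves=[[[-0.5,0,0.5,0,0,0],[0,0,0,0,0,0],[0,0,0,0,0,0]]])

```text
time_s: 61.85
position: [0.59, 0.3029, 0.0276]
tcp_rot: [[0.001, 1.0, -0.0], [0.706, -0.0, 0.708], [0.708, -0.001, -0.706]]
force: [0.2, -0.2, -2.6]
opening: 0.663
grasp_force: 30.0
```

play_rows(moves=[[[-0.4,0,0.4,0,0,0],[0,0,0,0,0,0],[0,0,0,0,0,0]]])

```text
time_s: 62.15
position: [0.5901, 0.3029, 0.0272]
tcp_rot: [[0.001, 1.0, 0.0], [0.706, -0.0, 0.708], [0.708, -0.0, -0.706]]
force: [-0.1, -0.6, -1.2]
opening: 0.662
grasp_force: 30.0
```

play_rows(moves=[[[-0.4,0,0.4,0,0,0],[0,0,0,0,0,0],[0,0,0,0,0,0]]])

```text
time_s: 62.45
position: [0.59, 0.3029, 0.0266]
tcp_rot: [[0.001, 1.0, 0.0], [0.706, -0.0, 0.708], [0.708, -0.0, -0.706]]
force: [-0.8, 1.3, -1.0]
opening: 0.666
grasp_force: 30.0
```

play_rows(moves=[[[-0.5,0,0.5,0,0,0],[0,0,0,0,0,0],[0,0,0,0,0,0]]])

```text
time_s: 62.75
position: [0.5902, 0.3029, 0.0262]
tcp_rot: [[0.0, 1.0, 0.0], [0.706, -0.001, 0.708], [0.708, -0.0, -0.706]]
force: [0.2, 0.4, 1.5]
opening: 0.664
grasp_force: 30.0
```

play_rows(moves=[[[-0.5,0,0.5,0,0,0],[0,0,0,0,0,0],[0,0,0,0,0,0]]])

```text
time_s: 63.05
position: [0.5901, 0.3029, 0.0262]
tcp_rot: [[0.0, 1.0, 0.0], [0.705, -0.0, 0.709], [0.709, -0.0, -0.705]]
force: [-1.4, -3.2, 5.1]
opening: 0.669
grasp_force: 30.0
```

play_rows(moves=[[[-0.5,0,0.5,0,0,0],[0,0,0,0,0,0],[0,0,0,0,0,0]]])

```text
time_s: 63.35
position: [0.5901, 0.3029, 0.0262]
tcp_rot: [[0.0, 1.0, 0.0], [0.705, -0.0, 0.71], [0.71, -0.0, -0.705]]
force: [-2.0, -4.2, 8.1]
opening: 0.664
grasp_force: 30.0
```

play_rows(moves=[[[0,0,0,0,0,0],[0,0,0,0,0,0],[0,0,0,0,0,0],[0,0,0,0,0,0],[2,0,-2,0,0,0]]], fingers=1)

```text
time_s: 63.85
position: [0.5898, 0.303, 0.0269]
tcp_rot: [[0.001, 1.0, -0.001], [0.706, -0.0, 0.708], [0.708, -0.001, -0.706]]
force: [0.1, -0.2, -0.7]
opening: 0.977
grasp_force: 0.0
```

play_rows(moves=[[[0,0,0,0,-0.1428,0],[0,0,0,0,-0.1428,0],[0,0,0,0,-0.1428,0],[0,0,0,0,-0.1428,0],[0,0,0,0,-0.1428,0]]])

```text
time_s: 64.35
position: [0.5899, 0.3027, 0.0281]
tcp_rot: [[0.001, 1.0, -0.001], [0.996, -0.001, 0.085], [0.085, -0.001, -0.996]]
force: [-0.6, -0.5, -0.6]
opening: 1.0
grasp_force: 0.0
```

play_rows(moves=[[[0,0,0,0,-0.1428,0],[0,0,0,0,-0.1428,0],[0,0,0,0,-0.1428,0],[0,0,0,0,-0.1428,0],[0,0,0,0,-0.1428,0]]])

```text
time_s: 64.85
position: [0.5897, 0.3039, 0.0282]
tcp_rot: [[-0.001, 1.0, 0.0], [0.809, 0.001, -0.588], [-0.588, -0.0, -0.809]]
force: [0.4, -0.4, -0.6]
opening: 0.999
grasp_force: 0.0
```

play_rows(moves=[[[0,0,0,0,-0.1428,0],[-5.2,0,5.2,0,0,0],[0,0,0,0,0,0],[0,0,0,0,0,0],[0,0,0,0,0,0]]])

```text
time_s: 65.35
position: [0.5904, 0.2946, 0.0285]
tcp_rot: [[0.0, 1.0, -0.002], [0.722, -0.001, -0.692], [-0.692, -0.001, -0.722]]
force: [-0.4, -0.5, 0.1]
opening: 1.0
grasp_force: 0.0
```

Run:
```python
from h import *
g=gp();plan(([590,299,31.5],90,-45))
```

```text
t 65.35 pos [0.5904 0.2946 0.0285] q [ 31.8  60.8  65.1 -36.3  82.7  46. ] F [-0.4 -0.5  0.1] op 1.0 gf 0.0
grasp pt [590.4 298.1  32.1] psi 89.9 phi -43.8
-> [590.  295.5  28. ] (90, -45) 1 x rot [-0.0018, -0.0214, -0.0003]
```

play_rows(moves=[[[0,0,0,0,-0.02,0],[0,0,0,0,0,0]]])

```text
time_s: 65.55
position: [0.5898, 0.2954, 0.0274]
tcp_rot: [[-0.001, 1.0, -0.002], [0.707, -0.0, -0.707], [-0.707, -0.002, -0.707]]
force: [-0.3, 0.1, 0.0]
opening: 0.999
grasp_force: 0.0
```

play_rows(moves=[[[0,0,0,0,0,0],[0,0,0,0,0,0],[0,0,0,0,0,0],[0,0,0,0,0,0],[0,0,0,0,0,0]]], fingers=-1)

```text
time_s: 66.05
position: [0.5895, 0.2956, 0.0268]
tcp_rot: [[-0.002, 1.0, -0.001], [0.707, 0.001, -0.708], [-0.708, -0.003, -0.707]]
force: [0.8, 0.5, 0.4]
opening: 0.662
grasp_force: 30.0
```

play_rows(moves=[[[0,0,0,0,0,0],[0,0,0,0,0,0],[0,0,0,0,0,0]]])

```text
time_s: 66.35
position: [0.5895, 0.2957, 0.0268]
tcp_rot: [[-0.002, 1.0, -0.002], [0.707, 0.001, -0.707], [-0.707, -0.003, -0.707]]
force: [-0.6, -0.4, 0.7]
opening: 0.66
grasp_force: 30.0
```

play_rows(moves=[[[-24,0,-24,0,0,0],[-24,0,-24,0,0,0],[-24,0,-24,0,0,0],[0,0,0,0,0.1428,0],[0,0,0,0,0.1428,0]]])

```text
time_s: 66.85
position: [0.59, 0.2976, 0.1294]
tcp_rot: [[-0.002, 1.0, 0.001], [0.881, 0.003, -0.474], [-0.474, -0.0, -0.881]]
force: [-0.3, -0.5, -1.2]
opening: 0.665
grasp_force: 30.0
```

play_rows(moves=[[[0,0,0,0,0.1428,0],[0,0,0,0,0.1428,0],[0,0,0,0,0.1428,0],[0,0,0,0,0.1428,0],[0,0,0,0,0.1428,0]]])

```text
time_s: 67.35
position: [0.59, 0.2957, 0.1298]
tcp_rot: [[-0.001, 1.0, -0.001], [0.976, 0.001, 0.217], [0.217, -0.0, -0.976]]
force: [-0.8, 0.1, -1.2]
opening: 0.664
grasp_force: 30.0
```

play_rows(moves=[[[0,0,0,0,0.1428,0],[0,0,0,0,0.1428,0],[0,0,0,0,0.1428,0],[0,0,0,0,0.1428,0],[0,0,0,0,0,0]]])

```text
time_s: 67.85
position: [0.5894, 0.2924, 0.1258]
tcp_rot: [[0.009, 1.0, -0.003], [0.708, -0.004, 0.706], [0.706, -0.009, -0.708]]
force: [-0.4, -0.0, -0.4]
opening: 0.669
grasp_force: 30.0
```

play_rows(moves=[[[0,0,0,0,0,0],[0,0,0,0,0,0]]])

```text
time_s: 68.05
position: [0.5898, 0.2966, 0.1293]
tcp_rot: [[-0.001, 1.0, -0.003], [0.709, 0.002, 0.705], [0.705, -0.002, -0.709]]
force: [0.3, 0.4, -0.5]
opening: 0.661
grasp_force: 30.0
```

Run:
```python
from h import *
g=gp();t=[508.5,-21]
plan(([*t,140],None,0),([*t,140],70,45),([*t,75],70,45))
```

```text
t 68.05 pos [0.5898 0.2966 0.1293] q [ -1.9  43.5  93.7  54.6  59.9 -38.1] F [ 0.3  0.4 -0.5] op 0.661 gf 30.0
grasp pt [589.8 293.1 132.8] psi 90.1 phi 44.9
-> [508.5 -17.5 136.5] (None, 0) 7 x [[-31.1, -11.7, -32.3]]  
-> [509.7 -17.7 136.5] (70, 45) 3 x rot [-0.0831, 0.0009, 0.0825]  
-> [509.7 -17.7  71.5] (70, 45) 2 x [[-23.0, 0.0, 23.0]]
```

play_rows(moves=[[[-31.1,-11.7,-32.3,0,0,0],[-31.1,-11.7,-32.3,0,0,0],[-31.1,-11.7,-32.3,0,0,0],[-31.1,-11.7,-32.3,0,0,0],[-31.1,-11.7,-32.3,0,0,0]]])

```text
time_s: 68.55
position: [0.5314, 0.0709, 0.1341]
tcp_rot: [[-0.002, 1.0, -0.003], [0.71, 0.004, 0.704], [0.704, -0.001, -0.71]]
force: [0.8, 0.4, -1.0]
opening: 0.665
grasp_force: 30.0
```

play_rows(moves=[[[-31.1,-11.7,-32.3,0,0,0],[-31.1,-11.7,-32.3,0,0,0],[0,0,0,-0.0831,0.001,0.0825],[0,0,0,-0.0831,0.001,0.0825],[0,0,0,-0.0831,0.001,0.0825]]])

```text
time_s: 69.05
position: [0.5091, -0.0186, 0.1357]
tcp_rot: [[0.244, 0.938, 0.245], [0.665, -0.346, 0.662], [0.706, 0.001, -0.708]]
force: [0.4, 1.2, -1.4]
opening: 0.662
grasp_force: 30.0
```

play_rows(moves=[[[-23,0,23,0,0,0],[-23,0,23,0,0,0],[0,0,0,0,0,0],[0,0,0,0,0,0],[0,0,0,0,0,0]]])

```text
time_s: 69.55
position: [0.5088, -0.0178, 0.0714]
tcp_rot: [[0.241, 0.94, 0.243], [0.664, -0.342, 0.665], [0.708, 0.001, -0.706]]
force: [-0.4, 1.1, -1.0]
opening: 0.668
grasp_force: 30.0
```

Run:
```python
from h import *
g=gp()
plan(([509,-19.4,32],70,45))
p=bot.capture("scene");cv2.imwrite("pics/s11.png",cv2.resize(p["image"][120:300,230:470],(800,600),interpolation=cv2.INTER_CUBIC))
```

```text
t 69.55 pos [ 0.5088 -0.0178  0.0714] q [-39.   46.1 110.6  53.8  56.1 -63.3] F [-0.4  1.1 -1. ] op 0.668 gf 30.0
grasp pt [507.6 -21.1  74.9] psi 70.0 phi 45.1
-> [510.2 -16.1  28.5] (70, 45) 1 x [[-28.9, 0.7, 31.8]]
```

View pics/s11.png

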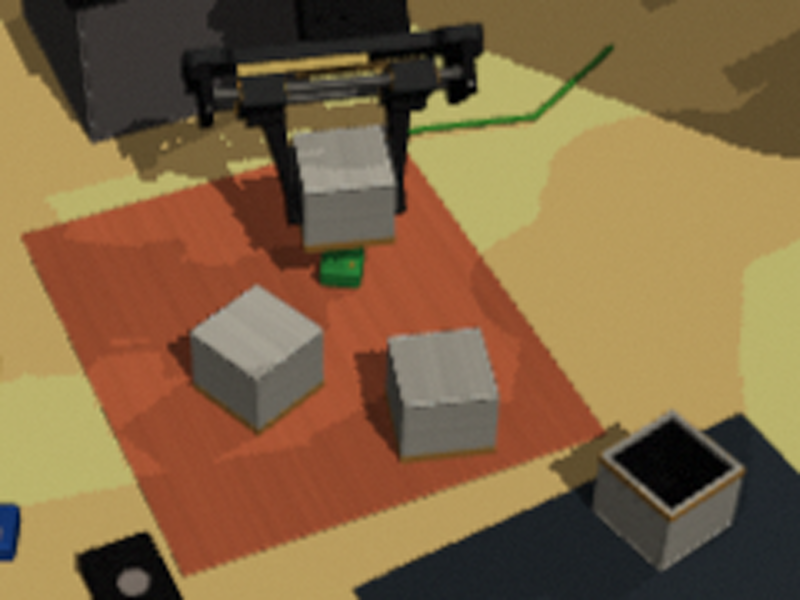

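Run:
```python
from h import *
p=bot.capture("scene");h=cv2.cvtColor(p["image"],cv2.COLOR_BGR2HSV).astype(int)
b,g,r=[p["image"][...,i].astype(int) for i in range(3)]
def fit(m,x,w,d,z0,z1,free):
    # match bottom/left/right extents of mask
    ys,xs=np.nonzero(m);ext=np.array([xs.min(),xs.max()+1,ys.max()+1]);return ext
m=(g>r+15)&(g>b+10);m[:190]=0;m[206+3:]=0;m[:, :320]=0;m[:,345:]=0
ys,xs=np.nonzero(m);print("modem ext",xs.min(),xs.max()+1,ys.min(),ys.max()+1,m.sum())
for yaw in (50,58,65):
  for y in (-24,-21,-18,-15):
    H=hull(p,.5085,y/1e3,np.radians(yaw),.034,.028,.003,.019)[:,0];print(yaw,y,np.round([H[:,0].min(),H[:,0].max(),H[:,1].max()],1))
# reference: caps already placed, scene bias
for n,x in dict(dgl=(522,129),trk=(606,48.5)).items():
    mm=near(p,"cap_a",[x[0]/1e3,x[1]/1e3,.029]);print(n,fitbox([(p,mm)],x,.058,.058,.003,.055) if mm is not None else None)
mm=near(p,"cap_a",[.508,-.021,.075]);print("held",fitbox([(p,mm)],(508,-21),.058,.058,.0485,.1005) if mm is not None else None)
```

```text
modem ext 326 339 194 206 133
50 -24 [323.9 339.3 206.2]
50 -21 [324.5 339.9 207. ]
50 -18 [325.2 340.6 207.9]
50 -15 [325.8 341.2 208.7]
58 -24 [324.8 338.3 205.7]
58 -21 [325.5 339.  206.5]
58 -18 [326.1 339.6 207.3]
58 -15 [326.8 340.3 208.2]
65 -24 [324.9 338.5 205.7]
65 -21 [325.5 339.1 206.5]
65 -18 [326.2 339.8 207.4]
65 -15 [326.8 340.5 208.2]
dgl (array([522.9, 130.5, -21.2]), np.float64(0.051))
trk None
held (array([506.8, -19.7, -22.6]), np.float64(0.076))
```

The picture shows the held cap, open side down at (347,190), over the modem at (342,268). The numeric fit puts both centres within 2 mm. Lowering.

play_rows(moves=[[[-15,0.7,15.5,0,0,0],[-15,0.6,15.2,0,0,0],[0,0,0,0,0,0],[0,0,0,0,0,0]]])

```text
time_s: 70.2
position: [0.5092, -0.0179, 0.0273]
tcp_rot: [[0.244, 0.939, 0.242], [0.662, -0.344, 0.666], [0.708, -0.002, -0.706]]
force: [-0.3, 0.4, -0.9]
opening: 0.66
grasp_force: 30.0
```

play_rows(moves=[[[-0.8,0,0.8,0,0,0],[0,0,0,0,0,0],[0,0,0,0,0,0]]])

```text
time_s: 70.5
position: [0.5094, -0.018, 0.0264]
tcp_rot: [[0.243, 0.939, 0.243], [0.663, -0.344, 0.665], [0.708, -0.001, -0.706]]
force: [0.2, -0.2, -1.1]
opening: 0.665
grasp_force: 30.0
```

play_rows(moves=[[[-0.5,0,0.5,0,0,0],[0,0,0,0,0,0],[0,0,0,0,0,0]]])

```text
time_s: 70.8
position: [0.5093, -0.0179, 0.0252]
tcp_rot: [[0.244, 0.939, 0.242], [0.663, -0.344, 0.666], [0.708, -0.002, -0.706]]
force: [0.6, -0.2, -1.5]
opening: 0.666
grasp_force: 30.0
```

play_rows(moves=[[[-0.5,0,0.5,0,0,0],[0,0,0,0,0,0],[0,0,0,0,0,0]]])

```text
time_s: 71.1
position: [0.5093, -0.0179, 0.0251]
tcp_rot: [[0.243, 0.939, 0.243], [0.662, -0.344, 0.666], [0.709, -0.001, -0.705]]
force: [-1.6, -2.2, 6.3]
opening: 0.665
grasp_force: 30.0
```

play_rows(moves=[[[0,0,0,0,0,0],[0,0,0,0,0,0],[0,0,0,0,0,0],[0,0,0,0,0,0],[0,0,0,0,0,0]]], fingers=1)

```text
time_s: 71.6
position: [0.5093, -0.0179, 0.0243]
tcp_rot: [[0.244, 0.939, 0.242], [0.663, -0.344, 0.666], [0.708, -0.002, -0.706]]
force: [-0.6, 0.2, 0.7]
opening: 0.973
grasp_force: 0.0
```

play_rows(moves=[[[0,0,-20,0,0,0],[0,0,-40,0,0,0],[0,0,-40,0,0,0],[30,0,-30,0,0,0],[33,0,-33,0,0,0]]])

```text
time_s: 72.1
position: [0.4847, -0.0855, 0.185]
tcp_rot: [[0.247, 0.938, 0.242], [0.661, -0.346, 0.666], [0.709, -0.004, -0.706]]
force: [1.1, -0.3, 1.5]
opening: 0.996
grasp_force: 0.0
```

play_rows(moves=[[[33,0,-33,0,0,0],[33,0,-33,0,0,0],[0,0,0,0,0,0],[0,0,0,0,0,0]]])

```text
time_s: 72.5
position: [0.4852, -0.0849, 0.2781]
tcp_rot: [[0.242, 0.939, 0.243], [0.664, -0.343, 0.664], [0.707, 0.001, -0.707]]
force: [-0.4, 0.1, 0.1]
opening: 1.0
grasp_force: 0.0
```

Run:
```python
from h import *
gp()
p=bot.capture("scene");cv2.imwrite("pics/s12.png",cv2.resize(p["image"][90:330,180:500],(800,600),interpolation=cv2.INTER_CUBIC))
pt=bot.capture("top");cv2.imwrite("pics/t12.png",cv2.resize(pt["image"][130:370,130:530],(800,480),interpolation=cv2.INTER_CUBIC))
for P_ in (p,pt):
  for d in bot.silhouettes(P_,"paper_1"):
    if d["confidence"]>.25: print("paper",np.round(d["centre"]),np.round(at(P_,d["centre"],.023)[:2],3),round(d["confidence"],2))
  for n,x in dict(dgl=(522,129),trk=(606,48.5),mod=(508,-21)).items():
    mm=near(P_,"cap_a",[x[0]/1e3,x[1]/1e3,.029]);print(n,fitbox([(P_,mm)],x,.058,.058,.003,.055) if mm is not None else None)
```

```text
t 72.5 pos [ 0.4852 -0.0849  0.2781] q [-46.7  24.3 102.6  39.9  80.2 -43.5] F [-0.4  0.1  0.1] op 1.0 gf 0.0
grasp pt [484.  -88.3 281.7] psi 69.9 phi 45.0
dgl (array([522.1, 130.8, -19.9]), np.float64(0.045))
trk (array([606.7,  48.4,  20.2]), np.float64(0.054))
mod (array([508.1, -21.5, -21.7]), np.float64(0.041))
paper [471. 272.] [ 0.519 -0.287] 0.55
dgl (array([518.1, 124.2, -20. ]), np.float64(0.04))
trk (array([602.3,  44.9,  17.6]), np.float64(0.039))
mod (array([504.9, -25.9, -22.9]), np.float64(0.053))
```

View pics/s12.png

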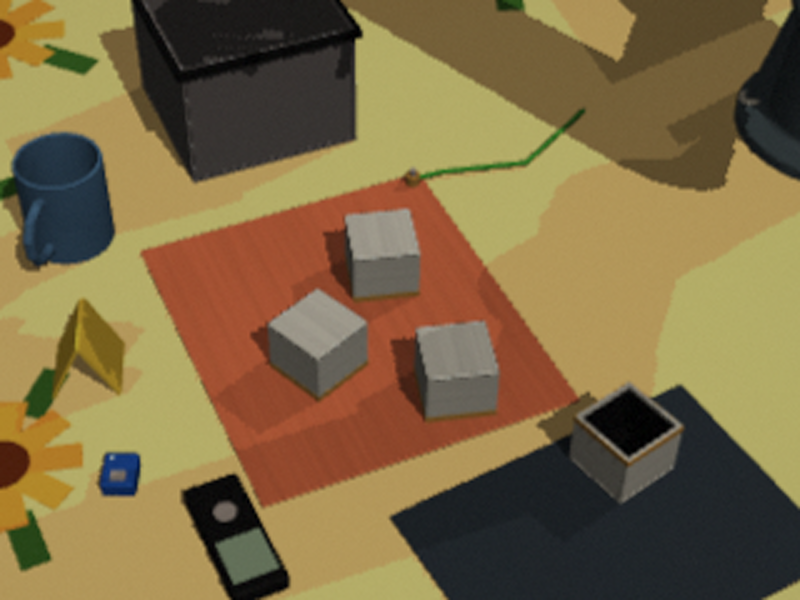

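View pics/t12.png

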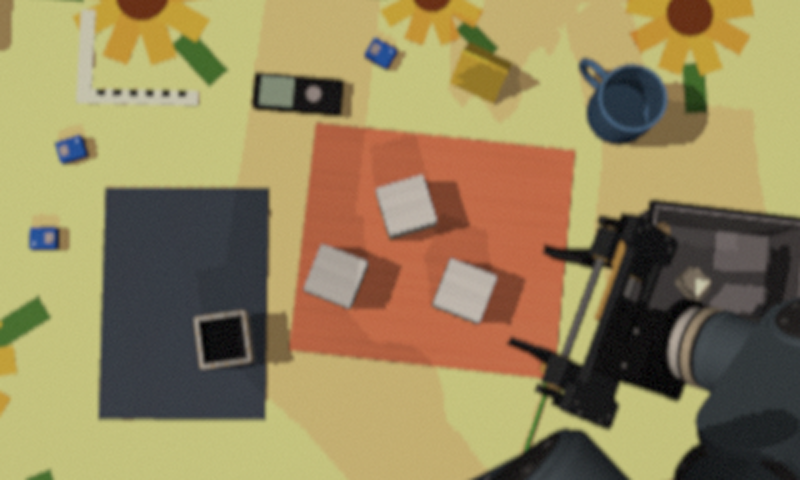

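All three caps sit flat and open side down, at top-crop pixels (405,205), (336,275) and (465,290). The plate is clear of paper, and the marker, mug and recorder have not moved. I'm handing in.

```bash
python3 -c "
from rig import bot
print(bot.hand_in())"
```

```text
the job is handed in; nothing more can be done
None
```

The job is handed in: all three paper wads are in the bin, and the dongle, tracker and modem each sit under their own upturned cap, with the marker, mug and recorder untouched.

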